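# Unload, repack and latch a blood-tube carrier

## Robot

A 6-joint arm with a two-finger parallel gripper is mounted at the origin on the work surface. World frame = base frame: x ahead of the robot, y to its left, z up, the work surface at z = 0. Lengths are in m, angles in rad, forces in N, time in s.
With the tool pointing down it reaches from about 0.325 to 0.9 m from the base axis. Payload 3.5 kg.
Tool frame: the origin (TCP) lies at the very end of the fingers, on their centre line; the grasp point (between the pads) lies 19 mm behind it; z points along the fingers, y is the direction in which the jaws open and shut (so a half turn about z gives the same grasp; the last joint's range is limited). The gripper opens to 85 mm and grips with 20 to 120 N. Pads are 22 mm wide; open, the fingers measure 114 mm over their backs; the gripper's body (76 mm by 85 mm) begins 54 mm behind the grasp point. The pads swing forward as they close: fully open they stand 13 mm farther back than shut.
Start: joints at [1.031, 0.276, -0.026, 1.268, 0, 1.467], TCP at [0.264, 0.566, 0.231] pointing down, gripper open.
Joint ranges: [-3.12, 3.12], [-0.85, 1.88], [-1.08, 1.24], [-1.95, 2.15], [-1.57, 1.53], [-3.14, 3.14]. Speed limits (rad/s): [2.57, 2.57, 3.14, 3.14, 3.14, 3.14].

## Interface

Orientations are given as a unit quaternion [x, y, z, w].
In Python, from plant import get_state, viewer, env gives the robot as it stands.
- The arm moves only by the tool step_arm, never from a script. Its argument "motion" is a list of rows, each an object of numbers: "x", "y", "z": the shift along the tool's x, y, z in cm; "roll": the turn about the tool's z in rad; "gripper": the opening in per cent of the stroke, from 0 (shut) to 100 (fully open). A call has 1 to 12 rows; each row shifts and turns the commanded pose from where the row before left it, along the tool's axes as they then stand; what a row does not reach is not made up. A row lasts 1/10 s, in which the tool goes at most 50 mm and 8.59 degrees, less where a joint would pass 70% of its speed; a pose out of reach is approached as far as the arm can. A call with a gripper value outside its range is refused whole. The fingers move at their own pace and stop on an object; "squeeze" is the grip in N (left out, the last holds). Time passes only in rows, so rows that do not move let the fingers close. It gives the time, the measured TCP pose, the force and the opening at its end, in the units of the state.
- get_state(): the state, without advancing time (a new reading comes with each control period).
- viewer.grab_frame(name): name is "scene" or "top" or "wrist"; returns the picture (420x560x3 uint8, blue, green, red); there is no depth.
- viewer.get_calibration(name): a dict with "fx", "fy", "cx", "cy" (pixels), "cam_to_world" (4x4, takes a point from camera to world coordinates). Camera axes: x right, y down, z forward; pixel columns grow to the right and rows downward; lengths in m; the calibration is good to about 2 mm. A picture is of the moment at which its call begins: read the wrist's pose just before it. get_calibration takes no time and is no camera call; for the wrist camera it gives the pose at the moment of the call.
- env.finish_job(): hands the job in, once; it reports no verdict.
The state is a dict: "clock": time; "joint_pos": joint angles; "qvel": joint speeds; "tau": joint torques, N m; "ee_pos": TCP position; "tool_rot": TCP orientation; "contact_force": force on the tool from outside, world axes, zero at the start; "torque": the same for the moment, N m; "gripper_width": finger opening in m.
Only numpy, scipy, OpenCV 4.12 (cv2) and the standard library are available. Lean on these libraries where they do the work, as an engineer would, in place of code of your own. Each camera call takes 0.05 s, during which the arm holds its last target. There are 200 camera calls.

## Task

Turn the black tube carrier round for the next delivery: lay the purple-capped tubes it arrived with in the steel tray, lay every yellow-capped tube flat in a trough of its own in the carrier, and fit the blue lid level over the two pins and fully home. Then, and only with the lid on, flip the red cam lever over its high point until it snaps closed onto the lid. Leave the red-capped tube where it lies.

Things in the scene. Friction and masses are not known exactly. Their poses are not given: they have to be found in the camera images.
- carrier: Black open tray fixed to the bench, 230 (x) x 130 (y) x 29 mm high, walls 6 mm. Origin: centre of its underside, z up. Four troughs run along its y axis, centred at x = -69, -23, 23, 69 mm; any tube fits any trough, cap either way. The red lever's bracket (50 mm wide, 63 mm high) stands outside the middle of its +y wall, up to y = 99 mm.
- trough0 (a point): Middle of the floor of the trough at carrier x = -69 mm, 6 mm above the carrier's underside. Each trough is 28 mm wide and 118 mm long inside; the grey ridges on either side of it are 5 mm higher than its floor and 18 to 22 mm wide. A tube lying in it has its axis 10 mm above this point.
- trough1 (a point): As trough0, at carrier x = -23 mm.
- trough2 (a point): As trough0, at carrier x = 23 mm.
- trough3 (a point): As trough0, at carrier x = 69 mm.
- pin_a (a point): Foot of a vertical steel pin, at rim height (29 mm), at carrier (100, 48) mm. 10 mm diameter, 18 mm tall above the rim, the top 7 mm tapering to 4 mm diameter.
- pin_b (a point): Foot of the other, equal pin, at carrier (-100, -48) mm.
- lid: Loose blue lid plate, 230 (x) x 130 (y) x 8 mm, about 0.35 kg, starting flat on the bench. Origin: centre of its underside, z up. 13 mm holes through it at (100, 48) and (-100, -48) mm take the carrier's pins, so it fits at yaw or yaw + 180 degrees. Home: underside on the carrier's rim (29 mm above the carrier's underside), x axis along the carrier's x.
- lid_handle (a point): Centre of the lid's white handle bar, 43 mm above the middle of the lid's underside: bar 80 mm long along the lid's x axis, 14 mm wide, 14 mm high, on two legs 12 mm long at x = -34 and 34 mm, open between them.
- lever (a joint): Angle of the red cam lever (rad). 0 = open: arm leaning out to carrier +y, 22 degrees above level, short nose standing up clear of the lid. It grows as the arm swings up and over towards the lid. A spring resists up to the high point at 1.0 rad (about 6 N at the knob; let go earlier, it springs back to 0); beyond that it drives the lever on until the nose pad sits on the lid at about 1.8.
- lever_knob (a point): Centre of the red cross-cylinder at the end of the lever arm: 22 mm diameter, 30 mm long along the carrier's x axis, end faces free to pinch. At joint value a it lies at carrier x = 0, y = 85 + 100 cos(a + 0.382) mm, z = 50 + 100 sin(a + 0.382) mm.
- lever_hinge (a point): On the lever's hinge axis, which runs along the carrier's x axis, at carrier (0, 85, 50) mm.
- tube1: Capped sample tube lying down, 100 mm long, 25 g: barrel 16 mm diameter with white label, yellow hexagonal cap (18 mm long, 20 mm across flats) at its +x end, white hexagonal foot (8 mm long, 20 mm across flats) at its -x end. Origin on the axis at mid-length, 10 mm above what it lies on; x axis along the tube to the cap. To be packed; two to four are present.
- tube2: Capped sample tube lying down, 100 mm long, 25 g: barrel 16 mm diameter with white label, yellow hexagonal cap (18 mm long, 20 mm across flats) at its +x end, white hexagonal foot (8 mm long, 20 mm across flats) at its -x end. Origin on the axis at mid-length, 10 mm above what it lies on; x axis along the tube to the cap. To be packed; two to four are present.
- tube3: Capped sample tube lying down, 100 mm long, 25 g: barrel 16 mm diameter with white label, yellow hexagonal cap (18 mm long, 20 mm across flats) at its +x end, white hexagonal foot (8 mm long, 20 mm across flats) at its -x end. Origin on the axis at mid-length, 10 mm above what it lies on; x axis along the tube to the cap. To be packed; two to four are present.
- tube4: Capped sample tube lying down, 100 mm long, 25 g: barrel 16 mm diameter with white label, yellow hexagonal cap (18 mm long, 20 mm across flats) at its +x end, white hexagonal foot (8 mm long, 20 mm across flats) at its -x end. Origin on the axis at mid-length, 10 mm above what it lies on; x axis along the tube to the cap. To be packed; two to four are present.
- purple1: Capped sample tube lying down, 100 mm long, 25 g: barrel 16 mm diameter with white label, purple hexagonal cap (18 mm long, 20 mm across flats) at its +x end, white hexagonal foot (8 mm long, 20 mm across flats) at its -x end. Origin on the axis at mid-length, 10 mm above what it lies on; x axis along the tube to the cap. Starts in a trough; belongs in the tray. Two are present.
- purple2: Capped sample tube lying down, 100 mm long, 25 g: barrel 16 mm diameter with white label, purple hexagonal cap (18 mm long, 20 mm across flats) at its +x end, white hexagonal foot (8 mm long, 20 mm across flats) at its -x end. Origin on the axis at mid-length, 10 mm above what it lies on; x axis along the tube to the cap. Starts in a trough; belongs in the tray. Two are present.
- purple3: Capped sample tube lying down, 100 mm long, 25 g: barrel 16 mm diameter with white label, purple hexagonal cap (18 mm long, 20 mm across flats) at its +x end, white hexagonal foot (8 mm long, 20 mm across flats) at its -x end. Origin on the axis at mid-length, 10 mm above what it lies on; x axis along the tube to the cap. Starts in a trough; belongs in the tray. Two are present.
- red1: Capped sample tube lying down, 100 mm long, 25 g: barrel 16 mm diameter with white label, red hexagonal cap (18 mm long, 20 mm across flats) at its +x end, white hexagonal foot (8 mm long, 20 mm across flats) at its -x end. Origin on the axis at mid-length, 10 mm above what it lies on; x axis along the tube to the cap. Not needed: leave it alone.
- tray: Open square steel tray fixed on the bench, 150 x 150 x 25 mm high, walls and floor 4 mm thick. Origin: centre of its underside, z up; x and y along its sides.
There are look-alikes about, which are no part of the job. Leave any brown or green look-alike of the purple2 alone.

How it is judged:
By the outcome, as a careful person would: the job done as asked, in the order asked, and still so for the second after the job is handed in, with the robot touching nothing.
Of tube1, tube2, tube3, tube4 only 2 to 4 are there at a start; the rules pass over those that are not, and their reading is None.
Of purple1, purple2, purple3 only 2 to 2 are there at a start; the rules pass over those that are not, and their reading is None.
At some moment in a run one of tube1, tube2, tube3, tube4, lid may be knocked a few centimetres aside while the robot is not near it.
Once in a run the grip may slacken for a moment while it holds something.
It also fails if it takes over 210 s, if anything falls off the work surface, if the arm or the gripper's body presses on something with over 40 N, if the wrist force passes 120 N, or if a joint passes its speed limit or range.

## Working session

There is one attempt and no reset: what is moved stays moved. The work goes in short steps, Python scripts to look and compute and a tool call to move; the robot and the scene stay as the last step left them, time stands still between calls to the robot, and variables do not carry over. Pictures are saved under pics/ and viewed, about 12 in all and at most 16, crops included, and the job is handed in when it is done.

Besides the shell and the picture viewer there is one more tool, called after "Emit:" as name(argument=value, ...), one argument or row to a line, values as JSON. step_arm: Moves the arm, as the interface text tells. Its arguments: {"type":"object","properties":{"motion":{"type":"array"},"squeeze":{"type":"number"}},"required":["motion"]}

```bash
mkdir -p pics; ls; cat > h.py <<'E'
import numpy as np, cv2
from plant import get_state, viewer, env
from scipy.spatial.transform import Rotation as R
def grab(name, fn=None):
    c=viewer.get_calibration(name); im=np.array(viewer.grab_frame(name))
    if fn: cv2.imwrite('pics/'+fn+'.png',im)
    return im,c
def ray(c,u,v,z):
    T=np.array(c['cam_to_world']); d=T[:3,:3]@[(u-c['cx'])/c['fx'],(v-c['cy'])/c['fy'],1]
    o=T[:3,3]; return o+d*(z-o[2])/d[2]
def proj(c,p):
    T=np.array(c['cam_to_world']); q=T[:3,:3].T@(np.array(p)-T[:3,3])
    return np.array([q[0]/q[2]*c['fx']+c['cx'],q[1]/q[2]*c['fy']+c['cy']])
E
python3 - <<'E'
from h import *
s=get_state(); print(s)
for n in('scene','top'):
    im,c=grab(n,n+'0'); print(n,{k:np.round(v,3).tolist() for k,v in c.items()})
E
```

```text
pics
{'clock': 0.0, 'joint_pos': array([ 1.03058064e+00,  2.77144776e-01, -2.78952893e-02,  1.26798312e+00,
       -5.10119706e-06,  1.46742016e+00]), 'qvel': array([ 0.00043533, -0.00061921, -0.00038118,  0.00112509, -0.00297068,
       -0.00080844]), 'tau': array([ 2.26016491e-03, -4.45503688e+01,  2.95205802e+01,  1.64267019e-02,
       -7.90174113e-05,  4.13515792e-06]), 'ee_pos': array([0.26401843, 0.56563925, 0.23014559]), 'tool_rot': array([ 2.16687061e-01,  9.76240482e-01, -1.05708308e-03, -3.49725713e-04]), 'contact_force': array([ 0.80343934, -0.02223618,  0.19561238]), 'torque': array([-0.03047422, -0.02738377, -0.02083689]), 'gripper_width': 0.08515036045189966}
scene {'fx': 441.72, 'fy': 441.72, 'cx': 277.476, 'cy': 210.716, 'cam_to_world': [[0.217, 0.784, -0.581, 1.116], [0.976, -0.179, 0.123, -0.113], [-0.007, -0.594, -0.804, 0.891], [0.0, 0.0, 0.0, 1.0]]}
top {'fx': 492.864, 'fy': 492.864, 'cx': 279.999, 'cy': 204.088, 'cam_to_world': [[0.013, -0.999, 0.037, 0.471], [-1.0, -0.013, 0.001, 0.015], [-0.0, -0.037, -0.999, 1.242], [0.0, 0.0, 0.0, 1.0]]}
```

View pics/top0.png

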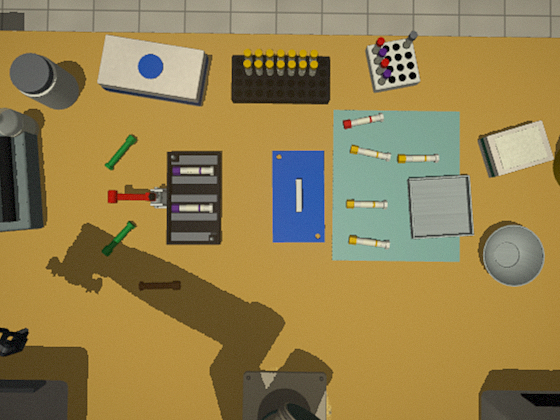

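View pics/scene0.png

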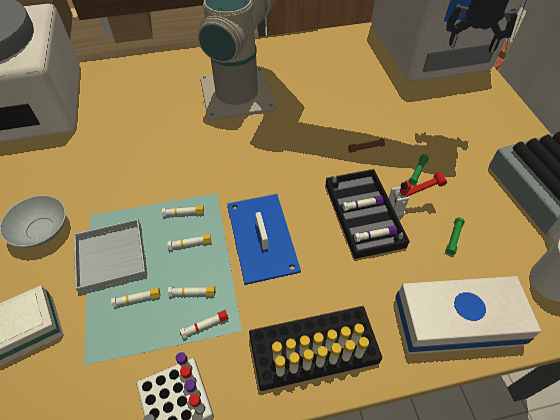

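```bash
cat >> h.py <<'E'
def tubes(im,c,roi=(330,108,462,264),zf=0.010):
    """tubes inside pixel roi: world centre, axis angle (deg, to cap), cap hue"""
    x0,y0,x1,y1=roi; hsv=cv2.cvtColor(im,cv2.COLOR_BGR2HSV)
    H,S,V=cv2.split(hsv); m=np.zeros(H.shape,np.uint8)
    white=(S<70)&(V>165); cap=(S>140)&(V>90)&((H<36)|(H>120))
    sub=(white|cap).astype(np.uint8); m[y0:y1,x0:x1]=sub[y0:y1,x0:x1]
    m=cv2.morphologyEx(m,cv2.MORPH_CLOSE,np.ones((3,3)))
    out=[]
    for k in cv2.findContours(m,cv2.RETR_EXTERNAL,cv2.CHAIN_APPROX_NONE)[0]:
        if cv2.contourArea(k)<60: continue
        mm=np.zeros_like(m); cv2.drawContours(mm,[k],-1,1,-1)
        mid,sz,_=r=cv2.minAreaRect(k); b=cv2.boxPoints(r)
        L=[(b[0]+b[1])/2,(b[2]+b[3])/2] if np.linalg.norm(b[0]-b[1])<np.linalg.norm(b[1]-b[2]) else [(b[1]+b[2])/2,(b[3]+b[0])/2]
        cp=np.argwhere((mm>0)&cap)[:,::-1]
        if len(cp)<5: continue
        cc=np.median(cp,0); L.sort(key=lambda e:np.linalg.norm(e-cc))
        A,B=ray(c,*L[0],zf),ray(c,*L[1],zf); d=A-B
        out.append(dict(px=np.round(mid,1),c=np.round((A+B)/2,4)[:2],ang=round(float(np.degrees(np.arctan2(d[1],d[0]))),1),len=round(float(np.linalg.norm(d)),4),hue=int(np.median(H[(mm>0)&cap])),sz=np.round(sz,1)))
    return out
E
python3 - <<'E'
from h import *
im=cv2.imread('pics/top0.png'); c=viewer.get_calibration('top')
for t in tubes(im,c): print(t)
print('carrier'); 
for t in tubes(im,c,(160,145,228,250),.016): print(t)
hsv=cv2.cvtColor(im,cv2.COLOR_BGR2HSV);H,S,V=cv2.split(hsv)
def big(m,roi):
    x0,y0,x1,y1=roi; q=np.zeros(m.shape,np.uint8); q[y0:y1,x0:x1]=m[y0:y1,x0:x1]
    return max(cv2.findContours(q,cv2.RETR_EXTERNAL,cv2.CHAIN_APPROX_NONE)[0],key=cv2.contourArea)
for n,m,roi,z in(('carrier',V<75,(163,140,226,250),.029),('lid',(H>100)&(H<125)&(S>120),(262,140,334,250),.008),('tray',(S<60),(400,165,480,245),.025),
  ('handle',(S<70)&(V>165),(285,170,312,220),.05)):
    k=big(m,roi); r=cv2.minAreaRect(k); b=cv2.boxPoints(r); w=np.array([ray(c,*p,z)[:2] for p in b])
    print(n,np.round(r[0],1),np.round(r[1],1),round(r[2],1)); print(np.round(w,4).tolist(),np.round(w.mean(0),4))
a=cv2.resize(im[140:255,95:330],None,fx=3.4,fy=3.4,interpolation=cv2.INTER_CUBIC); cv2.imwrite('pics/c1.png',a)
E
```

```text
{'px': array([395.5, 185.5]), 'c': array([ 0.5686, -0.2724]), 'ang': 0.3, 'len': 0.389, 'hue': 20, 'sz': array([155., 131.])}
carrier
{'px': array([191.5, 208. ]), 'c': array([0.5042, 0.2362]), 'ang': 90.7, 'len': 0.097, 'hue': 139, 'sz': array([ 6., 39.])}
{'px': array([193., 171.]), 'c': array([0.5966, 0.2343]), 'ang': 90.7, 'len': 0.0948, 'hue': 140, 'sz': array([ 6., 38.])}
{'px': array([193.5, 197. ]), 'c': array([0.5322, 0.2318]), 'ang': 1.1, 'len': 0.2593, 'hue': 20, 'sz': array([104.,  67.])}
carrier [193. 197.] [92. 54.] 90.0
[[0.644, 0.2997], [0.6458, 0.1662], [0.4189, 0.1622], [0.4171, 0.2948]] [0.5314 0.2307]
lid [298.5 196. ] [90. 51.] 90.0
[[0.6505, 0.0355], [0.6522, -0.0927], [0.4263, -0.0949], [0.4247, 0.0324]] [ 0.5384 -0.0299]
tray [436.5 204.5] [79. 73.] 90.0
[[0.6173, -0.2799], [0.6197, -0.4607], [0.4244, -0.4604], [0.422, -0.2807]] [ 0.5208 -0.3704]
handle [298.  195.5] [31.  4.] 90.0
[[0.5745, -0.0219], [0.5747, -0.0316], [0.4995, -0.0324], [0.4994, -0.0228]] [ 0.537  -0.0272]
```

View pics/c1.png

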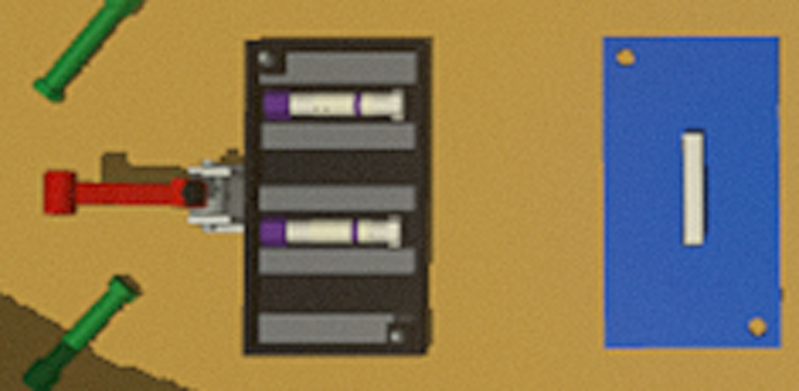

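```bash
python3 - <<'E'
from h import *
im=cv2.imread('pics/top0.png'); c=viewer.get_calibration('top')
for t in tubes(im,c,(337,114,456,170))+tubes(im,c,(337,171,405,258)): print(t)
hsv=cv2.cvtColor(im,cv2.COLOR_BGR2HSV)
for p in((345,180),(440,205),(412,190),(440,235),(440,178),(404,200),(480,205)): print(p,hsv[p[1],p[0]])
print('row 205',hsv[205,402:416,1].tolist(),hsv[205,402:416,2].tolist(),hsv[205,464:480,2].tolist(),hsv[205,464:480,1].tolist())
print('col 440',hsv[170:184,440,2].tolist(),hsv[230:244,440,2].tolist())
E
```

```text
{'px': array([395.5, 141.5]), 'c': array([ 0.6782, -0.272 ]), 'ang': 90.7, 'len': 0.294, 'hue': 23, 'sz': array([117.,  55.])}
{'px': array([370.5, 214. ]), 'c': array([ 0.4956, -0.2103]), 'ang': -179.6, 'len': 0.2149, 'hue': 23, 'sz': array([86., 67.])}
(345, 180) [ 76  58 172]
(440, 205) [ 51  11 161]
(412, 190) [ 42  17 151]
(440, 235) [48 18 69]
(440, 178) [ 39  24 138]
(404, 200) [ 77  56 169]
(480, 205) [ 21 168 178]
row 205 [54, 58, 58, 50, 59, 56, 51, 22, 22, 13, 15, 13, 15, 16] [169, 171, 167, 167, 169, 178, 144, 71, 46, 142, 172, 154, 166, 164] [165, 160, 169, 130, 57, 54, 150, 174, 170, 180, 183, 182, 181, 175, 182, 182] [17, 19, 14, 16, 4, 9, 12, 26, 140, 177, 163, 167, 169, 170, 164, 168]
col 440 [167, 166, 165, 167, 171, 137, 106, 146, 138, 150, 170, 159, 166, 165] [165, 163, 160, 163, 138, 69, 141, 184, 164, 167, 168, 168, 172, 167]
```

```bash
sed -i 's/white=(S<70)&(V>165)/white=(S<42)\&(V>165)/' h.py; python3 - <<'E'
from h import *
im=cv2.imread('pics/top0.png'); c=viewer.get_calibration('top')
for t in tubes(im,c,(337,114,456,172))+tubes(im,c,(337,172,405,258)): print(t)
print('tray',ray(c,440,206,.025))
E
```

```text
{'px': array([418.5, 158.5]), 'c': array([ 0.6361, -0.3299]), 'ang': 90.7, 'len': 0.1029, 'hue': 24, 'sz': array([ 7., 41.])}
{'px': array([370.3, 153.3]), 'c': array([ 0.6476, -0.2088]), 'ang': 76.2, 'len': 0.1027, 'hue': 23, 'sz': array([41.,  8.])}
{'px': array([352.1, 122.4]), 'c': array([ 0.7252, -0.1625]), 'ang': 104.9, 'len': 0.0452, 'hue': 2, 'sz': array([ 8. , 17.9])}
{'px': array([373.2, 118. ]), 'c': array([ 0.737 , -0.2155]), 'ang': 100.3, 'len': 0.0522, 'hue': 2, 'sz': array([ 5.3, 20.7])}
{'px': array([369.1, 242.1]), 'c': array([ 0.4252, -0.2073]), 'ang': 83.3, 'len': 0.1031, 'hue': 23, 'sz': array([41.4,  9.3])}
{'px': array([367. , 204.3]), 'c': array([ 0.5193, -0.2013]), 'ang': 87.7, 'len': 0.1008, 'hue': 23, 'sz': array([40.3,  7.4])}
tray [ 0.51695544 -0.37907127  0.025     ]
```

Emit:
step_arm(
  motion=[
    {"roll": 0.14,"gripper": 42},
    {"roll": 0.14},
    {"roll": 0.14},
    {"roll": 0.14},
    {"roll": 0.14},
    {"roll": 0.14},
    {"roll": 0.14},
    {"roll": 0.15},
    {},
  ],
  squeeze=40,
)

```text
schema error: expected keys x, y, z, roll, gripper
```

Emit:
step_arm(
  motion=[
    {"x": 0,"y": 0,"z": 0,"roll": 0.14,"gripper": 42},
    {"x": 0,"y": 0,"z": 0,"roll": 0.14,"gripper": 42},
    {"x": 0,"y": 0,"z": 0,"roll": 0.14,"gripper": 42},
    {"x": 0,"y": 0,"z": 0,"roll": 0.14,"gripper": 42},
    {"x": 0,"y": 0,"z": 0,"roll": 0.14,"gripper": 42},
    {"x": 0,"y": 0,"z": 0,"roll": 0.14,"gripper": 42},
    {"x": 0,"y": 0,"z": 0,"roll": 0.14,"gripper": 42},
    {"x": 0,"y": 0,"z": 0,"roll": 0.14,"gripper": 42},
    {"x": -3.5,"y": 2.8,"z": 0,"roll": 0.01,"gripper": 42},
    {"x": -3.5,"y": 2.8,"z": 0,"roll": 0,"gripper": 42},
    {"x": -3.5,"y": 2.8,"z": 0,"roll": 0,"gripper": 42},
    {"x": -3.5,"y": 2.8,"z": 0,"roll": 0,"gripper": 42},
  ],
  squeeze=40,
)

```text
clock: 1.3
ee_pos: [0.3777, 0.4255, 0.2308]
tool_rot: [0.705, 0.709, -0.0, 0.0]
contact_force: [0.1, 0.4, -0.0]
gripper_width: 0.0359
```

Emit:
step_arm(
  motion=[
    {"x": -3.9,"y": 3.0,"z": 0,"roll": 0,"gripper": 42},
    {"x": -3.9,"y": 3.0,"z": 0,"roll": 0,"gripper": 42},
    {"x": -3.9,"y": 3.0,"z": 0,"roll": 0,"gripper": 42},
    {"x": -3.9,"y": 3.0,"z": 0,"roll": 0,"gripper": 42},
    {"x": -3.9,"y": 3.0,"z": 0,"roll": 0,"gripper": 42},
    {"x": 0,"y": 0,"z": 0,"roll": 0,"gripper": 42},
    {"x": 0,"y": 0,"z": 0,"roll": 0,"gripper": 42},
  ],
)

```text
clock: 2.0
ee_pos: [0.5282, 0.2316, 0.2307]
tool_rot: [0.707, 0.708, -0.001, -0.001]
contact_force: [0.6, 0.8, -0.3]
gripper_width: 0.0357
```

```bash
python3 - <<'E'
from h import *
s=get_state(); im,c=grab('wrist','w1'); print(s['ee_pos'],s['joint_pos'],{k:np.round(v,3).tolist() for k,v in c.items()})
E
```

```text
[0.528173   0.23158641 0.23066538] [ 3.00878348e-01  1.92625673e-01 -1.34231010e-01  1.24549610e+00
  5.28216487e-04  1.87030589e+00] {'fx': 357.216, 'fy': 357.216, 'cx': 280.735, 'cy': 210.934, 'cam_to_world': [[1.0, 0.003, -0.001, 0.528], [0.003, -0.961, -0.275, 0.302], [-0.002, 0.275, -0.961, 0.373], [0.0, 0.0, 0.0, 1.0]]}
```

View pics/w1.png

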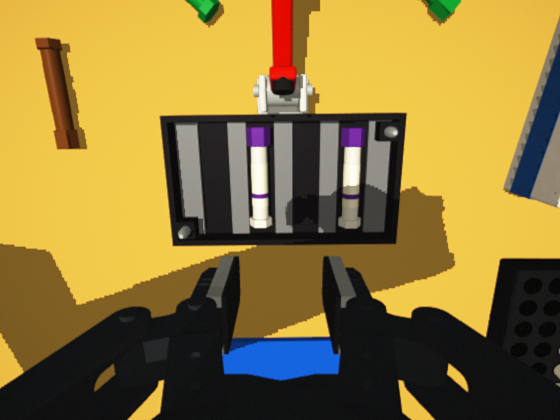

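```bash
python3 - <<'E'
from h import *
im=cv2.imread('pics/w1.png'); c=viewer.get_calibration('wrist')
for t in tubes(im,c,(165,118,400,240),.016): print(t)
g=cv2.cvtColor(im,cv2.COLOR_BGR2GRAY)
a=ray(c,391,131,.047);b=ray(c,184.5,231.5,.047); print('pins',a,b,(a+b)/2,np.degrees(np.arctan2(*(a-b)[1::-1])-np.arctan2(96,200)), np.linalg.norm(a-b))
m=(g<70).astype(np.uint8); m[:112]=0;m[248:]=0;m[:,:150]=0;m[:,420:]=0
k=max(cv2.findContours(m,0,1)[0],key=cv2.contourArea); q=cv2.approxPolyDP(cv2.convexHull(k),6,True)[:,0]; w=np.array([ray(c,*p,.029)[:2] for p in q]); print(q.tolist(),np.round(w,4).tolist(),w.mean(0))
E
```

```text
{'px': array([168.5, 202.5]), 'c': array([0.4105, 0.2078]), 'ang': -94.7, 'len': 0.0783, 'hue': 23, 'sz': array([ 7., 73.])}
{'px': array([351.5, 156.5]), 'c': array([0.5969, 0.2566]), 'ang': 93.4, 'len': 0.0567, 'hue': 139, 'sz': array([57., 21.])}
{'px': array([257.3, 176.9]), 'c': array([0.5028, 0.2341]), 'ang': 91.7, 'len': 0.1034, 'hue': 139, 'sz': array([100.7,  17.7])}
pins [0.62471615 0.28403401 0.047     ] [0.43375556 0.18815718 0.047     ] [0.52923585 0.2360956  0.047     ] 1.0191482987157678 0.21367805935414733
[[405, 114], [395, 243], [173, 244], [162, 116]] [[0.6417, 0.2985], [0.6443, 0.1705], [0.4158, 0.1682], [0.4155, 0.2956]] [0.52935199 0.23320268]
```

Emit:
step_arm(
  motion=[
    {"x": 0.3,"y": 3.45,"z": 0,"roll": 0,"gripper": 42},
    {"x": 0,"y": 3.45,"z": 0,"roll": 0,"gripper": 42},
    {"x": 0,"y": 0,"z": 4.8,"roll": 0,"gripper": 42},
    {"x": 0,"y": 0,"z": 4.8,"roll": 0,"gripper": 42},
    {"x": 0,"y": 0,"z": 4.8,"roll": 0,"gripper": 42},
    {"x": 0,"y": 0,"z": 4,"roll": 0,"gripper": 42},
    {"x": 0,"y": 0,"z": 2.5,"roll": 0,"gripper": 42},
    {"x": 0,"y": 0,"z": 0.8,"roll": 0,"gripper": 42},
    {"x": 0,"y": 0,"z": 0,"roll": 0,"gripper": 42},
    {"x": 0,"y": 0,"z": 0,"roll": 0,"gripper": 8},
    {"x": 0,"y": 0,"z": 0,"roll": 0,"gripper": 8},
    {"x": 0,"y": 0,"z": 0,"roll": 0,"gripper": 8},
  ],
  squeeze=40,
)

```text
clock: 3.25
ee_pos: [0.599, 0.2369, 0.0168]
tool_rot: [0.706, 0.709, 0.002, 0.001]
contact_force: [0.3, 0.3, 4.1]
gripper_width: 0.0136
```

Emit:
step_arm(
  motion=[
    {"x": 0,"y": -0.15,"z": 0,"roll": 0,"gripper": 42},
    {"x": 0,"y": 0,"z": 0,"roll": 0,"gripper": 42},
    {"x": 0,"y": 0,"z": 0,"roll": 0,"gripper": 42},
    {"x": 0,"y": 0,"z": 0.1,"roll": 0,"gripper": 42},
    {"x": 0,"y": 0,"z": 0,"roll": 0,"gripper": 42},
  ],
)

```text
clock: 3.75
ee_pos: [0.5953, 0.2357, 0.013]
tool_rot: [0.706, 0.708, -0.0, -0.0]
contact_force: [-0.2, -0.8, -0.3]
gripper_width: 0.0361
```

```bash
python3 - <<'E'
from h import *
im,c=grab('wrist','w2'); s=get_state(); print(s['ee_pos'],s['contact_force'],s['gripper_width'])
E
```

```text
[0.59537812 0.23576711 0.01302782] [ 0.67442387  0.1605533  -0.02899071] 0.035712203767316826
```

View pics/w2.png

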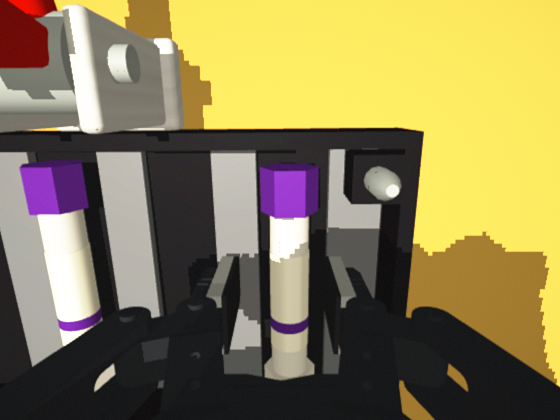

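Emit:
step_arm(
  motion=[
    {"x": 0,"y": 0.1,"z": 0.15,"roll": 0,"gripper": 42},
    {"x": 0,"y": 0,"z": 0,"roll": 0,"gripper": 10},
    {"x": 0,"y": 0,"z": 0,"roll": 0,"gripper": 10},
    {"x": 0,"y": 0,"z": 0,"roll": 0,"gripper": 10},
    {"x": 0,"y": 0,"z": 0,"roll": 0,"gripper": 10},
  ],
)

```text
clock: 4.3
ee_pos: [0.5965, 0.2359, 0.0118]
tool_rot: [0.706, 0.709, -0.0, -0.0]
contact_force: [0.2, 0.4, 0.2]
gripper_width: 0.014
```

Emit:
step_arm(
  motion=[
    {"x": 0,"y": 0,"z": -1.5,"roll": 0,"gripper": 5},
    {"x": 0,"y": 0,"z": -3,"roll": 0,"gripper": 5},
    {"x": 0,"y": 0,"z": -4,"roll": 0,"gripper": 5},
    {"x": 0,"y": 0,"z": -4,"roll": 0,"gripper": 5},
    {"x": 0,"y": 0,"z": 0,"roll": 0,"gripper": 5},
  ],
)

```text
clock: 4.8
ee_pos: [0.6017, 0.2375, 0.1454]
tool_rot: [0.706, 0.709, 0.006, 0.003]
contact_force: [0.9, 1.6, 0.7]
gripper_width: 0.0143
```

```bash
python3 - <<'E'
from h import *
im,c=grab('wrist','w3'); s=get_state(); print(s['ee_pos'],s['contact_force'],s['gripper_width'])
E
```

```text
[0.59992229 0.23691174 0.14233686] [ 0.03726335 -0.13618754  0.04737009] 0.014187299669406154
```

View pics/w3.png

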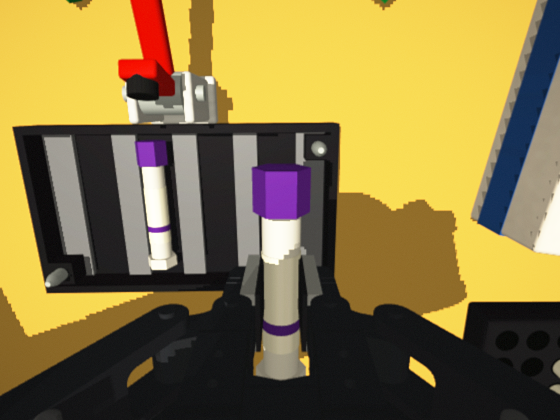

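Emit:
step_arm(
  motion=[
    {"x": -4.7,"y": -0.37,"z": 0,"roll": 0,"gripper": 5},
    {"x": -4.7,"y": -0.37,"z": 0,"roll": 0,"gripper": 5},
    {"x": -4.7,"y": -0.37,"z": 0,"roll": 0,"gripper": 5},
    {"x": -4.7,"y": -0.37,"z": 0,"roll": 0,"gripper": 5},
    {"x": -4.7,"y": -0.37,"z": 0,"roll": 0,"gripper": 5},
    {"x": -4.7,"y": -0.37,"z": 0,"roll": 0,"gripper": 5},
    {"x": -4.7,"y": -0.37,"z": 0,"roll": 0,"gripper": 5},
    {"x": -4.7,"y": -0.37,"z": 0,"roll": 0,"gripper": 5},
    {"x": -4.7,"y": -0.37,"z": 0,"roll": 0,"gripper": 5},
    {"x": -4.7,"y": -0.37,"z": 0,"roll": 0,"gripper": 5},
    {"x": -4.7,"y": -0.37,"z": 0,"roll": 0,"gripper": 5},
    {"x": -4.7,"y": -0.37,"z": 0,"roll": 0,"gripper": 5},
  ],
)

```text
clock: 6.05
ee_pos: [0.5532, -0.3295, 0.1359]
tool_rot: [0.706, 0.708, -0.0, -0.001]
contact_force: [0.8, 0.0, 0.1]
gripper_width: 0.0142
```

Emit:
step_arm(
  motion=[
    {"x": -4.7,"y": -0.3,"z": 0,"roll": 0,"gripper": 5},
    {"x": 0,"y": 0,"z": 0,"roll": 0,"gripper": 5},
    {"x": 0,"y": 0,"z": 3,"roll": 0,"gripper": 5},
    {"x": 0,"y": 0,"z": 3,"roll": 0,"gripper": 5},
    {"x": 0,"y": 0,"z": 0,"roll": 0,"gripper": 5},
    {"x": 0,"y": 0,"z": 0,"roll": 0,"gripper": 5},
  ],
)

```text
clock: 6.65
ee_pos: [0.5507, -0.3739, 0.0759]
tool_rot: [0.706, 0.709, -0.0, -0.002]
contact_force: [0.5, 0.7, 0.6]
gripper_width: 0.0141
```

```bash
python3 - <<'E'
from h import *
im,c=grab('wrist','w4'); s=get_state(); print(s['ee_pos'],s['contact_force'],s['gripper_width'])
E
```

```text
[ 0.55185041 -0.37488645  0.07741052] [ 0.56499466  0.66010997 -0.04128061] 0.01417058384559037
```

View pics/w4.png

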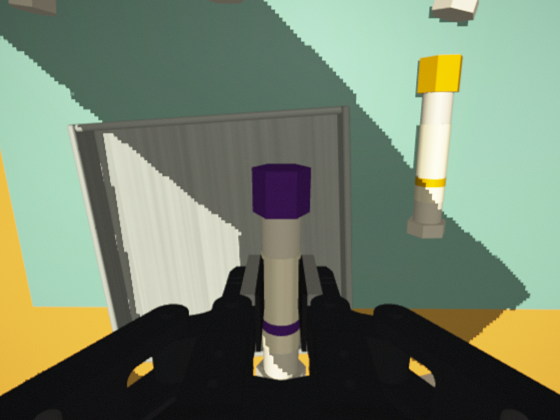

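```bash
python3 - <<'E'
from h import *
c=viewer.get_calibration('wrist')
a,b=ray(c,70,126,.025),ray(c,348,107,.025); print(a,b,np.linalg.norm(a-b)); d=(b-a)/np.linalg.norm(b-a); n=np.array([d[1],-d[0],0]); print('yaw',np.degrees(np.arctan2(d[1],d[0])),'centre',(a+b)/2+n*.075)
E
```

```text
[ 0.43880062 -0.31425927  0.025     ] [ 0.58600346 -0.30368305  0.025     ] 0.14758229451034466
yaw 4.10952183055754 centre [ 0.51777678 -0.38377833  0.025     ]
```

Emit:
step_arm(
  motion=[
    {"x": -0.6,"y": 0,"z": 3,"roll": 0,"gripper": 5},
    {"x": 0,"y": 0,"z": 2.4,"roll": 0,"gripper": 5},
    {"x": 0,"y": 0,"z": 1.0,"roll": 0,"gripper": 5},
    {"x": 0,"y": 0,"z": 0,"roll": 0,"gripper": 5},
    {"x": 0,"y": 0,"z": 0,"roll": 0,"gripper": 36},
    {"x": 0,"y": 0,"z": 0,"roll": 0,"gripper": 36},
    {"x": 0,"y": 0,"z": 0,"roll": 0,"gripper": 36},
  ],
)

```text
clock: 7.4
ee_pos: [0.5527, -0.382, 0.0145]
tool_rot: [0.706, 0.709, 0.0, 0.001]
contact_force: [-0.8, -0.5, 0.3]
gripper_width: 0.031
```

Emit:
step_arm(
  motion=[
    {"x": 0,"y": 0,"z": -3,"roll": 0,"gripper": 36},
    {"x": 0,"y": 0,"z": -5,"roll": 0,"gripper": 36},
    {"x": 4.0,"y": -0.3,"z": -3,"roll": 0,"gripper": 40},
    {"x": 4.8,"y": -0.4,"z": 0,"roll": 0,"gripper": 40},
    {"x": 4.8,"y": -0.4,"z": 0,"roll": 0,"gripper": 40},
    {"x": 4.8,"y": -0.4,"z": 0,"roll": 0,"gripper": 40},
    {"x": 4.8,"y": -0.4,"z": 0,"roll": 0,"gripper": 40},
    {"x": 4.8,"y": -0.4,"z": 0,"roll": 0,"gripper": 40},
    {"x": 4.8,"y": -0.4,"z": 0,"roll": 0,"gripper": 40},
    {"x": 4.8,"y": -0.4,"z": 0,"roll": 0,"gripper": 40},
    {"x": 4.8,"y": -0.4,"z": 0,"roll": 0,"gripper": 40},
    {"x": 4.8,"y": -0.4,"z": 0,"roll": 0,"gripper": 40},
  ],
)

```text
clock: 8.6
ee_pos: [0.5109, 0.0924, 0.1239]
tool_rot: [0.706, 0.708, 0.001, 0.001]
contact_force: [1.0, 0.5, 0.4]
gripper_width: 0.0337
```

Emit:
step_arm(
  motion=[
    {"x": 4.8,"y": -0.4,"z": 0,"roll": 0,"gripper": 40},
    {"x": 4.8,"y": -0.4,"z": 0,"roll": 0,"gripper": 40},
    {"x": 4.8,"y": -0.4,"z": 0,"roll": 0,"gripper": 40},
    {"x": 0,"y": 0,"z": 3,"roll": 0,"gripper": 40},
    {"x": 0,"y": 0,"z": 2,"roll": 0,"gripper": 40},
    {"x": 0,"y": 0,"z": 0,"roll": 0,"gripper": 40},
  ],
)

```text
clock: 9.2
ee_pos: [0.4956, 0.2343, 0.0706]
tool_rot: [0.705, 0.709, -0.002, -0.001]
contact_force: [-0.8, -1.0, 1.1]
gripper_width: 0.0345
```

```bash
python3 - <<'E'
from h import *
im,c=grab('wrist','w5'); s=get_state(); print(s['ee_pos'],s['contact_force'],s['gripper_width'])
for t in tubes(im,c,(150,30,400,330),.016): print(t)
im,c=grab('top','top1')
for t in tubes(im,c,(337,114,456,172))+tubes(im,c,(337,172,475,258)): print(t)
E
```

```text
[0.49697897 0.23432429 0.07215017] [ 0.98270842 -0.46935606  0.24321265] 0.033815156259649225
{'px': array([300.1, 265.9]), 'c': array([0.5065, 0.2136]), 'ang': -176.4, 'len': 0.0134, 'hue': 138, 'sz': array([ 8.7, 22.3])}
{'px': array([282.5, 184.5]), 'c': array([0.4955, 0.2624]), 'ang': 90.5, 'len': 0.0533, 'hue': 139, 'sz': array([93., 75.])}
{'px': array([274.5,  77. ]), 'c': array([0.4908, 0.3201]), 'ang': -179.6, 'len': 0.1291, 'hue': 27, 'sz': array([249.,  94.])}
{'px': array([418.5, 158.5]), 'c': array([ 0.6361, -0.3299]), 'ang': 90.7, 'len': 0.1029, 'hue': 24, 'sz': array([ 7., 41.])}
{'px': array([370.3, 153.1]), 'c': array([ 0.6481, -0.2089]), 'ang': 77.0, 'len': 0.1028, 'hue': 23, 'sz': array([41.,  8.])}
{'px': array([363.5, 121.2]), 'c': array([ 0.7285, -0.1913]), 'ang': 101.4, 'len': 0.1033, 'hue': 2, 'sz': array([ 9.2, 41. ])}
{'px': array([369.2, 242.4]), 'c': array([ 0.4244, -0.2074]), 'ang': 82.6, 'len': 0.1032, 'hue': 23, 'sz': array([41.4,  9.2])}
{'px': array([366.6, 204.5]), 'c': array([ 0.519 , -0.2003]), 'ang': 89.2, 'len': 0.1024, 'hue': 23, 'sz': array([41. ,  8.2])}
{'px': array([442. , 214.5]), 'c': array([ 0.4967, -0.389 ]), 'ang': -179.9, 'len': 0.2124, 'hue': 20, 'sz': array([85., 64.])}
```

Emit:
step_arm(
  motion=[
    {"x": 0,"y": 0.85,"z": 0,"roll": 0,"gripper": 40},
    {"x": 0,"y": 0,"z": 3,"roll": 0,"gripper": 40},
    {"x": 0,"y": 0,"z": 2,"roll": 0,"gripper": 40},
    {"x": 0,"y": 0,"z": 0.9,"roll": 0,"gripper": 40},
    {"x": 0,"y": 0,"z": 0,"roll": 0,"gripper": 40},
    {"x": 0,"y": 0,"z": 0,"roll": 0,"gripper": 40},
  ],
)

```text
clock: 9.9
ee_pos: [0.5081, 0.2346, 0.0149]
tool_rot: [0.706, 0.708, 0.001, 0.0]
contact_force: [-0.1, 0.2, -1.2]
gripper_width: 0.0342
```

Emit:
step_arm(
  motion=[
    {"x": 0,"y": -0.15,"z": 0.25,"roll": 0,"gripper": 40},
    {"x": 0,"y": 0,"z": 0,"roll": 0,"gripper": 40},
    {"x": 0,"y": 0,"z": 0,"roll": 0,"gripper": 5},
    {"x": 0,"y": 0,"z": 0,"roll": 0,"gripper": 5},
    {"x": 0,"y": 0,"z": 0,"roll": 0,"gripper": 5},
    {"x": 0,"y": 0,"z": 0,"roll": 0,"gripper": 5},
    {"x": 0,"y": 0,"z": -2,"roll": 0,"gripper": 5},
    {"x": 0,"y": 0,"z": -4,"roll": 0,"gripper": 5},
    {"x": 0,"y": 0,"z": -4,"roll": 0,"gripper": 5},
    {"x": 0,"y": 0,"z": 0,"roll": 0,"gripper": 5},
  ],
)

```text
clock: 10.9
ee_pos: [0.5098, 0.2361, 0.117]
tool_rot: [0.706, 0.709, 0.005, 0.003]
contact_force: [1.9, 0.0, 0.2]
gripper_width: 0.0142
```

Emit:
step_arm(
  motion=[
    {"x": -4.75,"y": -0.17,"z": 0,"roll": 0,"gripper": 5},
    {"x": -4.75,"y": -0.17,"z": 0,"roll": 0,"gripper": 5},
    {"x": -4.75,"y": -0.17,"z": 0,"roll": 0,"gripper": 5},
    {"x": -4.75,"y": -0.17,"z": 0,"roll": 0,"gripper": 5},
    {"x": -4.75,"y": -0.17,"z": 0,"roll": 0,"gripper": 5},
    {"x": -4.75,"y": -0.17,"z": 0,"roll": 0,"gripper": 5},
    {"x": -4.75,"y": -0.17,"z": 0,"roll": 0,"gripper": 5},
    {"x": -4.75,"y": -0.17,"z": 0,"roll": 0,"gripper": 5},
    {"x": -4.75,"y": -0.17,"z": 0,"roll": 0,"gripper": 5},
    {"x": -4.75,"y": -0.17,"z": 0,"roll": 0,"gripper": 5},
    {"x": -4.75,"y": -0.17,"z": 0,"roll": 0,"gripper": 5},
    {"x": -4.75,"y": -0.17,"z": 0,"roll": 0,"gripper": 5},
  ],
)

```text
clock: 12.1
ee_pos: [0.4861, -0.3371, 0.11]
tool_rot: [0.706, 0.708, 0.0, -0.001]
contact_force: [0.5, 0.4, 0.6]
gripper_width: 0.0142
```

Emit:
step_arm(
  motion=[
    {"x": -4.5,"y": -0.1,"z": 0,"roll": 0,"gripper": 5},
    {"x": 0,"y": 0,"z": 0,"roll": 0,"gripper": 5},
    {"x": 0,"y": 0,"z": 3,"roll": 0,"gripper": 5},
    {"x": 0,"y": 0,"z": 2,"roll": 0,"gripper": 5},
    {"x": 0,"y": 0,"z": 0,"roll": 0,"gripper": 5},
    {"x": 0,"y": 0,"z": 0,"roll": 0,"gripper": 5},
  ],
)

```text
clock: 12.7
ee_pos: [0.4856, -0.3795, 0.0604]
tool_rot: [0.706, 0.709, 0.0, -0.001]
contact_force: [0.4, -0.6, 0.1]
gripper_width: 0.0143
```

Emit:
step_arm(
  motion=[
    {"x": -0.2,"y": 0,"z": 2.5,"roll": 0,"gripper": 5},
    {"x": 0,"y": 0,"z": 1.8,"roll": 0,"gripper": 5},
    {"x": 0,"y": 0,"z": 0.4,"roll": 0,"gripper": 5},
    {"x": 0,"y": 0,"z": 0,"roll": 0,"gripper": 5},
    {"x": 0,"y": 0,"z": 0,"roll": 0,"gripper": 36},
    {"x": 0,"y": 0,"z": 0,"roll": 0,"gripper": 36},
    {"x": 0,"y": 0,"z": 0,"roll": 0,"gripper": 36},
    {"x": 0,"y": 0,"z": -3,"roll": 0,"gripper": 36},
    {"x": 0,"y": 0,"z": -5,"roll": 0,"gripper": 36},
    {"x": 0,"y": 0,"z": -5,"roll": 0,"gripper": 36},
    {"x": 2.0,"y": 4,"z": 0,"roll": 0,"gripper": 60},
    {"x": 2.0,"y": 4,"z": 0,"roll": 0,"gripper": 60},
  ],
)

```text
clock: 13.9
ee_pos: [0.5681, -0.344, 0.1485]
tool_rot: [0.707, 0.707, 0.0, 0.004]
contact_force: [-0.4, -0.4, -1.0]
gripper_width: 0.0513
```

Emit:
step_arm(
  motion=[
    {"x": 1.0,"y": 3.5,"z": 0,"roll": 0,"gripper": 60},
    {"x": 0,"y": 3.5,"z": 0,"roll": 0,"gripper": 60},
    {"x": 0,"y": 0,"z": 2,"roll": 0,"gripper": 60},
    {"x": 0,"y": 0,"z": 2,"roll": 0,"gripper": 60},
    {"x": 0,"y": 0,"z": 0,"roll": 0,"gripper": 60},
    {"x": 0,"y": 0,"z": 0,"roll": 0,"gripper": 60},
  ],
)

```text
clock: 14.5
ee_pos: [0.6357, -0.3318, 0.1042]
tool_rot: [0.706, 0.708, -0.0, -0.0]
contact_force: [-0.2, -0.4, 0.2]
gripper_width: 0.0514
```

```bash
python3 - <<'E'
from h import *
im,c=grab('wrist','w6'); s=get_state(); print(s['ee_pos'],s['tool_rot'],s['gripper_width'])
for t in tubes(im,c,(100,20,460,340),.01): print(t)
print('expected px of centre',proj(c,[.6361,-.3299,.01]))
im,c=grab('top','top2')
for t in tubes(im,c,(337,114,456,172))+tubes(im,c,(337,172,405,258))+tubes(im,c,(411,178,468,232),.014): print(t)
E
```

```text
[ 0.6363094  -0.33233243  0.10526733] [7.05756948e-01 7.08453834e-01 1.08673966e-04 5.32122584e-04] 0.051178629836769796
{'px': array([290.5, 337.5]), 'c': array([ 0.643 , -0.4303]), 'ang': 0.3, 'len': 0.0928, 'hue': 21, 'sz': array([  3., 121.])}
{'px': array([284.6, 233.7]), 'c': array([ 0.6377, -0.346 ]), 'ang': 3.1, 'len': 0.0163, 'hue': 22, 'sz': array([ 8.5, 23.2])}
{'px': array([450. , 247.5]), 'c': array([ 0.7556, -0.3584]), 'ang': -82.3, 'len': 0.1007, 'hue': 19, 'sz': array([131.,  18.])}
{'px': array([140.5, 251.5]), 'c': array([ 0.5348, -0.3631]), 'ang': 84.2, 'len': 0.1075, 'hue': 139, 'sz': array([ 81., 139.])}
{'px': array([282.5, 147. ]), 'c': array([ 0.6359, -0.2858]), 'ang': 0.3, 'len': 0.023, 'hue': 22, 'sz': array([30., 35.])}
{'px': array([296.2,  56.9]), 'c': array([ 0.6437, -0.2316]), 'ang': 78.5, 'len': 0.0443, 'hue': 23, 'sz': array([27.5, 77.9])}
expected px of centre [282.42827525 211.64740695]
{'px': array([369.9, 153. ]), 'c': array([ 0.6485, -0.2078]), 'ang': 77.2, 'len': 0.1004, 'hue': 23, 'sz': array([40.1,  8.1])}
{'px': array([363.4, 120.7]), 'c': array([ 0.7298, -0.1909]), 'ang': 100.3, 'len': 0.1031, 'hue': 2, 'sz': array([10. , 40.9])}
{'px': array([420. , 198.4]), 'c': array([ 0.5358, -0.3329]), 'ang': -29.8, 'len': 0.1312, 'hue': 138, 'sz': array([13.6, 52.3])}
```

View pics/w6.png

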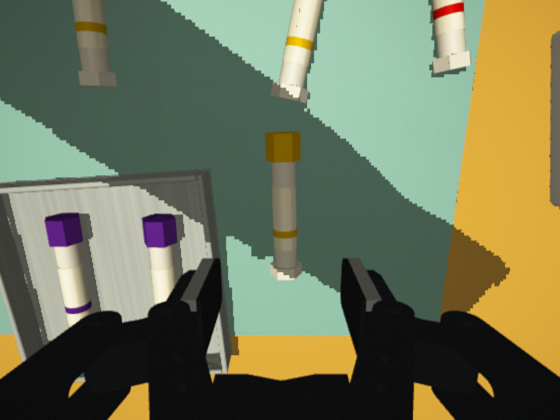

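Emit:
step_arm(
  motion=[
    {"x": 0.2,"y": 0,"z": 0,"roll": 0,"gripper": 36},
    {"x": 0,"y": 0,"z": 3,"roll": 0,"gripper": 36},
    {"x": 0,"y": 0,"z": 3,"roll": 0,"gripper": 36},
    {"x": 0,"y": 0,"z": 2.5,"roll": 0,"gripper": 36},
    {"x": 0,"y": 0,"z": 1.2,"roll": 0,"gripper": 36},
    {"x": 0,"y": 0,"z": 0,"roll": 0,"gripper": 36},
    {"x": 0,"y": 0,"z": 0,"roll": 0,"gripper": 36},
  ],
)

```text
clock: 15.3
ee_pos: [0.6369, -0.3306, 0.0086]
tool_rot: [0.706, 0.708, 0.0, 0.001]
contact_force: [0.4, 0.7, 0.1]
gripper_width: 0.031
```

Emit:
step_arm(
  motion=[
    {"x": 0,"y": 0,"z": 0.2,"roll": 0,"gripper": 36},
    {"x": 0,"y": 0,"z": 0,"roll": 0,"gripper": 5},
    {"x": 0,"y": 0,"z": 0,"roll": 0,"gripper": 5},
    {"x": 0,"y": 0,"z": 0,"roll": 0,"gripper": 5},
    {"x": 0,"y": 0,"z": 0,"roll": 0,"gripper": 5},
    {"x": 0,"y": 0,"z": -3,"roll": 0,"gripper": 5},
    {"x": 0,"y": 0,"z": -4,"roll": 0,"gripper": 5},
    {"x": 0,"y": 0,"z": -4,"roll": 0,"gripper": 5},
    {"x": 4.7,"y": -0.32,"z": 0,"roll": 0,"gripper": 5},
    {"x": 4.7,"y": -0.32,"z": 0,"roll": 0,"gripper": 5},
    {"x": 4.7,"y": -0.32,"z": 0,"roll": 0,"gripper": 5},
    {"x": 4.7,"y": -0.32,"z": 0,"roll": 0,"gripper": 5},
  ],
)

```text
clock: 16.5
ee_pos: [0.6218, -0.1404, 0.1151]
tool_rot: [0.706, 0.708, -0.0, -0.0]
contact_force: [0.8, 0.1, -0.5]
gripper_width: 0.0141
```

Emit:
step_arm(
  motion=[
    {"x": 4.7,"y": -0.32,"z": 0,"roll": 0,"gripper": 5},
    {"x": 4.7,"y": -0.32,"z": 0,"roll": 0,"gripper": 5},
    {"x": 4.7,"y": -0.32,"z": 0,"roll": 0,"gripper": 5},
    {"x": 4.7,"y": -0.32,"z": 0,"roll": 0,"gripper": 5},
    {"x": 4.7,"y": -0.32,"z": 0,"roll": 0,"gripper": 5},
    {"x": 4.7,"y": -0.32,"z": 0,"roll": 0,"gripper": 5},
    {"x": 4.7,"y": -0.32,"z": 0,"roll": 0,"gripper": 5},
    {"x": 4.7,"y": -0.32,"z": 0,"roll": 0,"gripper": 5},
    {"x": 0,"y": 0,"z": 0,"roll": 0,"gripper": 5},
    {"x": 0,"y": 0,"z": 2,"roll": 0,"gripper": 5},
    {"x": 0,"y": 0,"z": 2,"roll": 0,"gripper": 5},
    {"x": 0,"y": 0,"z": 0,"roll": 0,"gripper": 5},
  ],
)

```text
clock: 17.7
ee_pos: [0.5923, 0.2325, 0.0719]
tool_rot: [0.706, 0.708, -0.003, -0.002]
contact_force: [-0.4, 0.3, -0.4]
gripper_width: 0.014
```

```bash
python3 - <<'E'
from h import *
im,c=grab('wrist','w7'); s=get_state(); print(s['ee_pos'],s['tool_rot'],s['gripper_width'])
g=cv2.cvtColor(im,cv2.COLOR_BGR2GRAY); print(proj(c,[.5985,.285,.006]),proj(c,[.5995,.2985,.029]))
E
```

```text
[0.59346069 0.23273017 0.07344158] [ 0.7058542   0.70835321 -0.00211843 -0.00104356] 0.014237888351453997
[293.95180458 140.39886827] [297.67381413 117.08554071]
```

View pics/w7.png

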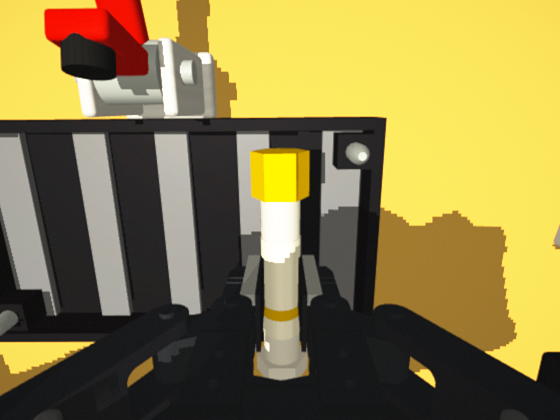

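Emit:
step_arm(
  motion=[
    {"x": 0.1,"y": 0.5,"z": 0,"roll": 0,"gripper": 5},
    {"x": 0,"y": 0,"z": 3,"roll": 0,"gripper": 5},
    {"x": 0,"y": 0,"z": 2,"roll": 0,"gripper": 5},
    {"x": 0,"y": 0,"z": 0.9,"roll": 0,"gripper": 5},
    {"x": 0,"y": 0,"z": 0,"roll": 0,"gripper": 5},
    {"x": 0,"y": 0,"z": 0,"roll": 0,"gripper": 5},
  ],
)

```text
clock: 18.35
ee_pos: [0.6016, 0.235, 0.0175]
tool_rot: [0.706, 0.708, 0.001, 0.001]
contact_force: [0.1, -0.3, -0.3]
gripper_width: 0.0146
```

Emit:
step_arm(
  motion=[
    {"x": 0,"y": -0.1,"z": 0.3,"roll": 0,"gripper": 5},
    {"x": 0,"y": 0,"z": 0,"roll": 0,"gripper": 5},
    {"x": 0,"y": 0,"z": 0,"roll": 0,"gripper": 5},
  ],
)

```text
clock: 18.65
ee_pos: [0.5998, 0.235, 0.0139]
tool_rot: [0.706, 0.709, 0.0, 0.0]
contact_force: [-0.8, -0.1, -0.2]
gripper_width: 0.0142
```

Emit:
step_arm(
  motion=[
    {"x": 0,"y": 0,"z": 0.1,"roll": 0,"gripper": 36},
    {"x": 0,"y": 0,"z": 0,"roll": 0,"gripper": 36},
    {"x": 0,"y": 0,"z": 0,"roll": 0,"gripper": 36},
    {"x": 0,"y": 0,"z": -3,"roll": 0,"gripper": 36},
    {"x": 0,"y": 0,"z": -4,"roll": 0,"gripper": 36},
    {"x": 0,"y": 0,"z": -3,"roll": 0,"gripper": 36},
    {"x": -4.8,"y": -0.9,"z": 0,"roll": 0,"gripper": 36},
    {"x": -4.8,"y": -0.9,"z": 0,"roll": 0,"gripper": 36},
    {"x": -4.8,"y": -0.9,"z": 0,"roll": 0,"gripper": 36},
    {"x": -4.8,"y": -0.9,"z": 0,"roll": 0,"gripper": 36},
    {"x": -4.8,"y": -0.9,"z": 0,"roll": 0,"gripper": 36},
    {"x": -4.8,"y": -0.9,"z": 0,"roll": 0,"gripper": 36},
  ],
)

```text
clock: 19.85
ee_pos: [0.546, -0.0551, 0.1125]
tool_rot: [0.706, 0.709, 0.0, 0.0]
contact_force: [0.3, 0.6, 0.5]
gripper_width: 0.0306
```

Emit:
step_arm(
  motion=[
    {"x": -4.8,"y": -0.9,"z": 0,"roll": 0,"gripper": 36},
    {"x": -4.8,"y": -0.9,"z": 0,"roll": 0,"gripper": 36},
    {"x": -4.8,"y": -0.9,"z": 0,"roll": 0,"gripper": 36},
    {"x": 0,"y": 0,"z": 0,"roll": 0,"gripper": 36},
    {"x": 0,"y": 0,"z": 0,"roll": 0,"gripper": 36},
  ],
)

```text
clock: 20.35
ee_pos: [0.5198, -0.1985, 0.1123]
tool_rot: [0.707, 0.708, 0.0, -0.0]
contact_force: [0.5, 0.7, 0.3]
gripper_width: 0.0307
```

```bash
cat >> h.py <<'E'
def stripe(im,c,roi,ang,z=.017):
    """barrel stripe (yellow, thin) and cap seen by the wrist camera -> blobs with world points"""
    H,S,V=cv2.split(cv2.cvtColor(im,cv2.COLOR_BGR2HSV)); m=((H>15)&(H<32)&(S>150)).astype(np.uint8)
    q=np.zeros_like(m); x0,y0,x1,y1=roi; q[y0:y1,x0:x1]=m[y0:y1,x0:x1]
    n,_,st,ce=cv2.connectedComponentsWithStats(q)
    return [(st[i,:4].tolist(),int(st[i,4]),np.round(ce[i],1).tolist(),np.round(ray(c,*ce[i],z),4)[:2].tolist()) for i in range(1,n) if st[i,4]>40]
E
python3 - <<'E'
from h import *
im,c=grab('wrist','w8'); s=get_state(); print(s['ee_pos'],s['tool_rot'],s['gripper_width'])
for t in stripe(im,c,(120,5,440,330),90): print(t)
im,c=grab('top','top3')
for t in tubes(im,c,(337,114,456,172))+tubes(im,c,(337,172,405,258))+tubes(im,c,(170,155,219,241),.016): print(t)
E
```

```text
[ 0.51987359 -0.19725463  0.11216923] [ 7.05939627e-01  7.08271885e-01  1.94182972e-04 -3.77889387e-04] 0.030613689598525586
([120, 5, 320, 83], 11095, [277.6, 68.3], [0.5169, -0.1041])
([148, 17, 16, 19], 234, [155.6, 25.8], [0.4433, -0.0804])
([266, 139, 34, 30], 949, [283.0, 153.2], [0.5206, -0.1566])
([136, 148, 34, 31], 990, [152.2, 163.0], [0.4333, -0.1633])
([271, 233, 23, 8], 139, [282.1, 237.0], [0.5202, -0.2155])
([138, 241, 24, 9], 141, [149.7, 245.6], [0.4259, -0.2223])
{'px': array([360.6, 150.9]), 'c': array([ 0.6533, -0.1845]), 'ang': 75.4, 'len': 0.053, 'hue': 23, 'sz': array([21.1,  8. ])}
{'px': array([363.5, 120.7]), 'c': array([ 0.7297, -0.1912]), 'ang': 103.3, 'len': 0.1034, 'hue': 2, 'sz': array([ 9., 41.])}
{'px': array([190., 170.]), 'c': array([0.599 , 0.2418]), 'ang': 90.7, 'len': 0.0998, 'hue': 24, 'sz': array([ 8., 40.])}
```

Emit:
step_arm(
  motion=[
    {"x": 0,"y": 0,"z": 3.5,"roll": 0,"gripper": 36},
    {"x": 0,"y": 0,"z": 3.5,"roll": 0,"gripper": 36},
    {"x": 0,"y": 0,"z": 2.5,"roll": 0,"gripper": 36},
    {"x": 0,"y": 0,"z": 1.1,"roll": 0,"gripper": 36},
    {"x": 0,"y": 0,"z": 0,"roll": 0,"gripper": 36},
    {"x": 0,"y": 0,"z": 0,"roll": 0,"gripper": 36},
    {"x": 0,"y": 0,"z": 0,"roll": 0,"gripper": 5},
    {"x": 0,"y": 0,"z": 0,"roll": 0,"gripper": 5},
    {"x": 0,"y": 0,"z": 0,"roll": 0,"gripper": 5},
    {"x": 0,"y": 0,"z": 0,"roll": 0,"gripper": 5},
  ],
)

```text
clock: 21.45
ee_pos: [0.5218, -0.198, 0.008]
tool_rot: [0.706, 0.709, 0.001, 0.002]
contact_force: [0.1, 1.1, 6.0]
gripper_width: 0.014
```

Emit:
step_arm(
  motion=[
    {"x": 0,"y": 0,"z": -3,"roll": 0,"gripper": 5},
    {"x": 0,"y": 0,"z": -4,"roll": 0,"gripper": 5},
    {"x": 0,"y": 0,"z": -3,"roll": 0,"gripper": 5},
    {"x": 4.8,"y": 0.35,"z": 0,"roll": 0,"gripper": 5},
    {"x": 4.8,"y": 0.35,"z": 0,"roll": 0,"gripper": 5},
    {"x": 4.8,"y": 0.35,"z": 0,"roll": 0,"gripper": 5},
    {"x": 4.8,"y": 0.35,"z": 0,"roll": 0,"gripper": 5},
    {"x": 4.8,"y": 0.35,"z": 0,"roll": 0,"gripper": 5},
    {"x": 4.8,"y": 0.35,"z": 0,"roll": 0,"gripper": 5},
    {"x": 4.8,"y": 0.35,"z": 0,"roll": 0,"gripper": 5},
    {"x": 4.8,"y": 0.35,"z": 0,"roll": 0,"gripper": 5},
    {"x": 4.8,"y": 0.35,"z": 0,"roll": 0,"gripper": 5},
  ],
)

```text
clock: 22.65
ee_pos: [0.5498, 0.2365, 0.1066]
tool_rot: [0.706, 0.708, 0.0, 0.0]
contact_force: [0.9, 0.6, 0.8]
gripper_width: 0.0142
```

Emit:
step_arm(
  motion=[
    {"x": 0,"y": 0,"z": 0,"roll": 0,"gripper": 5},
    {"x": 0,"y": 0,"z": 2,"roll": 0,"gripper": 5},
    {"x": 0,"y": 0,"z": 2,"roll": 0,"gripper": 5},
    {"x": 0,"y": 0,"z": 0,"roll": 0,"gripper": 5},
    {"x": 0,"y": 0,"z": 0,"roll": 0,"gripper": 5},
    {"x": 0,"y": 0,"z": 0,"roll": 0,"gripper": 5},
  ],
)

```text
clock: 23.25
ee_pos: [0.5508, 0.2343, 0.0674]
tool_rot: [0.706, 0.708, 0.001, 0.0]
contact_force: [0.5, -0.4, 0.4]
gripper_width: 0.0139
```

Emit:
step_arm(
  motion=[
    {"x": 0,"y": 0.15,"z": 2.5,"roll": 0,"gripper": 5},
    {"x": 0,"y": 0,"z": 2,"roll": 0,"gripper": 5},
    {"x": 0,"y": 0,"z": 0.8,"roll": 0,"gripper": 5},
    {"x": 0,"y": 0,"z": 0.2,"roll": 0,"gripper": 5},
    {"x": 0,"y": 0,"z": 0,"roll": 0,"gripper": 5},
    {"x": 0,"y": 0,"z": 0,"roll": 0,"gripper": 5},
  ],
)

```text
clock: 23.85
ee_pos: [0.5511, 0.2342, 0.0141]
tool_rot: [0.706, 0.708, -0.0, 0.0]
contact_force: [-6.8, -1.8, 12.3]
gripper_width: 0.014
```

```bash
python3 - <<'E'
from h import *
im,c=grab('wrist','w9'); s=get_state(); print(s['ee_pos'],s['tool_rot'],s['gripper_width'],s['contact_force'])
E
```

```text
[0.5510756  0.23413334 0.01403553] [ 7.05837827e-01  7.08373276e-01 -5.01330115e-04  1.12052234e-04] 0.014133785652315135 [-6.32157189 -2.97065736 11.81351956]
```

View pics/w9.png

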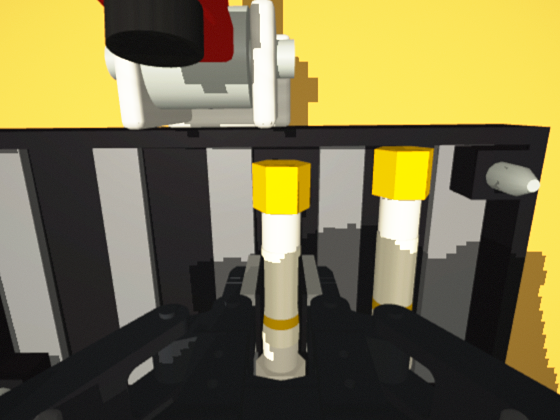

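Emit:
step_arm(
  motion=[
    {"x": 0,"y": 0,"z": 0,"roll": 0,"gripper": 36},
    {"x": 0,"y": 0,"z": 0,"roll": 0,"gripper": 36},
    {"x": 0,"y": 0,"z": 0,"roll": 0,"gripper": 36},
    {"x": 0,"y": 0,"z": -3,"roll": 0,"gripper": 36},
    {"x": 0,"y": 0,"z": -4,"roll": 0,"gripper": 36},
    {"x": 0,"y": 0,"z": -3,"roll": 0,"gripper": 36},
    {"x": -4.4,"y": -1.25,"z": 0,"roll": 0,"gripper": 36},
    {"x": -4.4,"y": -1.25,"z": 0,"roll": 0,"gripper": 36},
    {"x": -4.4,"y": -1.25,"z": 0,"roll": 0,"gripper": 36},
    {"x": -4.4,"y": -1.25,"z": 0,"roll": 0,"gripper": 36},
    {"x": -4.4,"y": -1.25,"z": 0,"roll": 0,"gripper": 36},
    {"x": -4.4,"y": -1.25,"z": 0,"roll": 0,"gripper": 36},
  ],
)

```text
clock: 25.1
ee_pos: [0.477, -0.0312, 0.1115]
tool_rot: [0.706, 0.709, 0.0, 0.0]
contact_force: [0.2, -0.6, 0.3]
gripper_width: 0.0307
```

Emit:
step_arm(
  motion=[
    {"x": -4.4,"y": -1.25,"z": 0,"roll": 0,"gripper": 36},
    {"x": -4.4,"y": -1.25,"z": 0,"roll": 0,"gripper": 36},
    {"x": -4.4,"y": -1.25,"z": 0,"roll": 0,"gripper": 36},
    {"x": -4.4,"y": -1.25,"z": 0,"roll": 0,"gripper": 36},
    {"x": 0,"y": 0,"z": 0,"roll": 0.12,"gripper": 36},
    {"x": 0,"y": 0,"z": 0,"roll": 0,"gripper": 36},
    {"x": 0,"y": 0,"z": 0,"roll": 0,"gripper": 36},
  ],
)

```text
clock: 25.8
ee_pos: [0.428, -0.2056, 0.1112]
tool_rot: [0.746, 0.666, 0.0, -0.0]
contact_force: [0.4, 0.8, -0.5]
gripper_width: 0.0309
```

```bash
python3 - <<'E'
from h import *
im,c=grab('wrist','w10'); s=get_state(); print(s['ee_pos'],s['tool_rot'],s['gripper_width'])
for t in stripe(im,c,(120,100,440,330),90): print(t)
im,c=grab('top','top4')
for t in tubes(im,c,(337,114,456,172))+tubes(im,c,(337,172,405,258))+tubes(im,c,(170,155,219,241),.016): print(t)
E
```

```text
[ 0.4281489  -0.20515849  0.11112684] [ 7.45939427e-01  6.66013740e-01  2.68112646e-05 -2.59639466e-04] 0.030535228123471227
([120, 100, 105, 218], 18753, [164.5, 206.5], [0.3486, -0.1911])
([263, 139, 34, 29], 959, [279.3, 152.8], [0.4311, -0.1635])
([267, 233, 23, 9], 140, [278.3, 237.1], [0.4237, -0.222])
{'px': array([370.3, 153.2]), 'c': array([ 0.6479, -0.2089]), 'ang': 76.6, 'len': 0.1028, 'hue': 23, 'sz': array([41.,  8.])}
{'px': array([363.4, 120.6]), 'c': array([ 0.73 , -0.191]), 'ang': 101.5, 'len': 0.1033, 'hue': 2, 'sz': array([ 8., 41.])}
{'px': array([192. , 189.4]), 'c': array([0.5506, 0.2359]), 'ang': 89.2, 'len': 0.1, 'hue': 24, 'sz': array([40.1,  8.2])}
{'px': array([190., 170.]), 'c': array([0.599 , 0.2418]), 'ang': 90.7, 'len': 0.0998, 'hue': 24, 'sz': array([ 8., 40.])}
```

Emit:
step_arm(
  motion=[
    {"x": 0.1,"y": -0.2,"z": 3.5,"roll": 0,"gripper": 36},
    {"x": 0,"y": 0,"z": 3.5,"roll": 0,"gripper": 36},
    {"x": 0,"y": 0,"z": 2.5,"roll": 0,"gripper": 36},
    {"x": 0,"y": 0,"z": 1.0,"roll": 0,"gripper": 36},
    {"x": 0,"y": 0,"z": 0,"roll": 0,"gripper": 36},
    {"x": 0,"y": 0,"z": 0,"roll": 0,"gripper": 36},
    {"x": 0,"y": 0,"z": 0,"roll": 0,"gripper": 5},
    {"x": 0,"y": 0,"z": 0,"roll": 0,"gripper": 5},
    {"x": 0,"y": 0,"z": 0,"roll": 0,"gripper": 5},
    {"x": 0,"y": 0,"z": 0,"roll": 0,"gripper": 5},
  ],
)

```text
clock: 26.9
ee_pos: [0.4278, -0.2054, 0.0078]
tool_rot: [0.747, 0.665, 0.001, 0.002]
contact_force: [-0.1, 0.7, 6.6]
gripper_width: 0.0138
```

Emit:
step_arm(
  motion=[
    {"x": 0,"y": 0,"z": -3,"roll": 0,"gripper": 5},
    {"x": 0,"y": 0,"z": -4,"roll": 0,"gripper": 5},
    {"x": 0,"y": 0,"z": -3,"roll": 0,"gripper": 5},
    {"x": 0,"y": 0,"z": 0,"roll": -0.12,"gripper": 5},
    {"x": 4.5,"y": 0.8,"z": 0,"roll": 0,"gripper": 5},
    {"x": 4.5,"y": 0.8,"z": 0,"roll": 0,"gripper": 5},
    {"x": 4.5,"y": 0.8,"z": 0,"roll": 0,"gripper": 5},
    {"x": 4.5,"y": 0.8,"z": 0,"roll": 0,"gripper": 5},
    {"x": 4.5,"y": 0.8,"z": 0,"roll": 0,"gripper": 5},
    {"x": 4.5,"y": 0.8,"z": 0,"roll": 0,"gripper": 5},
    {"x": 4.5,"y": 0.8,"z": 0,"roll": 0,"gripper": 5},
    {"x": 4.5,"y": 0.8,"z": 0,"roll": 0,"gripper": 5},
  ],
)

```text
clock: 28.1
ee_pos: [0.489, 0.1575, 0.1067]
tool_rot: [0.706, 0.709, 0.0, 0.0]
contact_force: [1.1, -0.9, -0.4]
gripper_width: 0.0142
```

Emit:
step_arm(
  motion=[
    {"x": 4.0,"y": 0.8,"z": 0,"roll": 0,"gripper": 5},
    {"x": 4.0,"y": 0.8,"z": 0,"roll": 0,"gripper": 5},
    {"x": 0,"y": 0,"z": 2,"roll": 0,"gripper": 5},
    {"x": 0,"y": 0,"z": 2,"roll": 0,"gripper": 5},
    {"x": 0,"y": 0,"z": 0,"roll": 0,"gripper": 5},
    {"x": 0,"y": 0,"z": 0,"roll": 0,"gripper": 5},
    {"x": 0,"y": 0,"z": 0,"roll": 0,"gripper": 5},
  ],
)

```text
clock: 28.8
ee_pos: [0.5054, 0.2357, 0.0674]
tool_rot: [0.706, 0.708, 0.001, 0.0]
contact_force: [0.1, -0.7, -0.9]
gripper_width: 0.0141
```

Emit:
step_arm(
  motion=[
    {"x": -0.1,"y": 0.05,"z": 2.5,"roll": 0,"gripper": 5},
    {"x": 0,"y": 0,"z": 2,"roll": 0,"gripper": 5},
    {"x": 0,"y": 0,"z": 0.7,"roll": 0,"gripper": 5},
    {"x": 0,"y": 0,"z": 0.2,"roll": 0,"gripper": 5},
    {"x": 0,"y": 0,"z": 0,"roll": 0,"gripper": 5},
    {"x": 0,"y": 0,"z": 0,"roll": 0,"gripper": 5},
  ],
)

```text
clock: 29.4
ee_pos: [0.5059, 0.2346, 0.0139]
tool_rot: [0.706, 0.708, 0.001, 0.001]
contact_force: [-2.5, -1.8, 5.7]
gripper_width: 0.0137
```

Emit:
step_arm(
  motion=[
    {"x": 0,"y": 0,"z": 0,"roll": 0,"gripper": 36},
    {"x": 0,"y": 0,"z": 0,"roll": 0,"gripper": 36},
    {"x": 0,"y": 0,"z": 0,"roll": 0,"gripper": 36},
    {"x": 0,"y": 0,"z": -3,"roll": 0,"gripper": 36},
    {"x": 0,"y": 0,"z": -4,"roll": 0,"gripper": 36},
    {"x": 0,"y": 0,"z": -3,"roll": 0,"gripper": 36},
    {"x": -4.4,"y": 1.42,"z": 0,"roll": 0,"gripper": 36},
    {"x": -4.4,"y": 1.42,"z": 0,"roll": 0,"gripper": 36},
    {"x": -4.4,"y": 1.42,"z": 0,"roll": 0,"gripper": 36},
    {"x": -4.4,"y": 1.42,"z": 0,"roll": 0,"gripper": 36},
    {"x": -4.4,"y": 1.42,"z": 0,"roll": 0,"gripper": 36},
    {"x": -4.4,"y": 1.42,"z": 0,"roll": 0,"gripper": 36},
  ],
)

```text
clock: 30.6
ee_pos: [0.5916, -0.0307, 0.1122]
tool_rot: [0.706, 0.709, 0.0, -0.0]
contact_force: [1.1, -0.3, -0.2]
gripper_width: 0.0308
```

Emit:
step_arm(
  motion=[
    {"x": -4.4,"y": 1.42,"z": 0,"roll": 0,"gripper": 36},
    {"x": -4.4,"y": 1.42,"z": 0,"roll": 0,"gripper": 36},
    {"x": -4.4,"y": 1.42,"z": 0,"roll": 0,"gripper": 36},
    {"x": -4.4,"y": 1.42,"z": 0,"roll": 0,"gripper": 36},
    {"x": 0,"y": 0,"z": 0,"roll": 0.12,"gripper": 36},
    {"x": 0,"y": 0,"z": 0,"roll": 0.11,"gripper": 36},
    {"x": 0,"y": 0,"z": 0,"roll": 0,"gripper": 36},
    {"x": 0,"y": 0,"z": 0,"roll": 0,"gripper": 36},
  ],
)

```text
clock: 31.4
ee_pos: [0.6486, -0.2045, 0.1119]
tool_rot: [0.782, 0.624, -0.0, -0.0]
contact_force: [-0.6, 0.2, -0.7]
gripper_width: 0.0308
```

```bash
python3 - <<'E'
from h import *
im,c=grab('wrist','w11'); s=get_state(); print(s['ee_pos'],s['tool_rot'],s['gripper_width'])
for t in stripe(im,c,(180,60,400,330),90): print(t)
im,c=grab('top','top5')
for t in tubes(im,c,(337,114,456,172))+tubes(im,c,(337,172,405,258))+tubes(im,c,(170,155,219,241),.016): print(t)
E
```

```text
[ 0.6486666  -0.20436096  0.11204119] [ 7.81610080e-01  6.23767308e-01 -7.27868102e-05 -1.54202031e-04] 0.030783930851275322
([180, 60, 157, 39], 3082, [232.7, 72.4], [0.6389, -0.1084])
([265, 142, 35, 30], 969, [282.4, 156.4], [0.6577, -0.166])
([273, 236, 23, 8], 136, [283.8, 239.9], [0.6457, -0.2237])
{'px': array([356.8, 120.9]), 'c': array([ 0.7291, -0.1744]), 'ang': 109.3, 'len': 0.071, 'hue': 2, 'sz': array([ 9.2, 28.1])}
{'px': array([191. , 207.5]), 'c': array([0.5055, 0.2375]), 'ang': 90.7, 'len': 0.0995, 'hue': 24, 'sz': array([ 9., 40.])}
{'px': array([192., 189.]), 'c': array([0.5516, 0.2359]), 'ang': 90.7, 'len': 0.0997, 'hue': 23, 'sz': array([ 8., 40.])}
{'px': array([190., 170.]), 'c': array([0.599 , 0.2418]), 'ang': 90.7, 'len': 0.0998, 'hue': 24, 'sz': array([ 8., 40.])}
```

Emit:
step_arm(
  motion=[
    {"x": -0.15,"y": 0.1,"z": 3.5,"roll": 0,"gripper": 36},
    {"x": 0,"y": 0,"z": 3.5,"roll": 0,"gripper": 36},
    {"x": 0,"y": 0,"z": 2.5,"roll": 0,"gripper": 36},
    {"x": 0,"y": 0,"z": 1.1,"roll": 0,"gripper": 36},
    {"x": 0,"y": 0,"z": 0,"roll": 0,"gripper": 36},
    {"x": 0,"y": 0,"z": 0,"roll": 0,"gripper": 36},
    {"x": 0,"y": 0,"z": 0,"roll": 0,"gripper": 5},
    {"x": 0,"y": 0,"z": 0,"roll": 0,"gripper": 5},
    {"x": 0,"y": 0,"z": 0,"roll": 0,"gripper": 5},
    {"x": 0,"y": 0,"z": 0,"roll": 0,"gripper": 5},
  ],
)

```text
clock: 32.5
ee_pos: [0.6512, -0.2071, 0.0085]
tool_rot: [0.782, 0.623, 0.001, 0.002]
contact_force: [-0.7, 0.5, 6.3]
gripper_width: 0.0139
```

Emit:
step_arm(
  motion=[
    {"x": 0,"y": 0,"z": -3,"roll": 0,"gripper": 5},
    {"x": 0,"y": 0,"z": -4,"roll": 0,"gripper": 5},
    {"x": 0,"y": 0,"z": -3,"roll": 0,"gripper": 5},
    {"x": 0,"y": 0,"z": 0,"roll": -0.12,"gripper": 5},
    {"x": 0,"y": 0,"z": 0,"roll": -0.11,"gripper": 5},
    {"x": 4.4,"y": -1.9,"z": 0,"roll": 0,"gripper": 5},
    {"x": 4.4,"y": -1.9,"z": 0,"roll": 0,"gripper": 5},
    {"x": 4.4,"y": -1.9,"z": 0,"roll": 0,"gripper": 5},
    {"x": 4.4,"y": -1.9,"z": 0,"roll": 0,"gripper": 5},
    {"x": 4.4,"y": -1.9,"z": 0,"roll": 0,"gripper": 5},
    {"x": 4.4,"y": -1.9,"z": 0,"roll": 0,"gripper": 5},
  ],
)

```text
clock: 33.6
ee_pos: [0.5333, 0.0586, 0.1066]
tool_rot: [0.706, 0.708, 0.0, 0.0]
contact_force: [1.0, 1.4, 0.1]
gripper_width: 0.0139
```

Emit:
step_arm(
  motion=[
    {"x": 4.4,"y": -1.9,"z": 0,"roll": 0,"gripper": 5},
    {"x": 4.4,"y": -1.9,"z": 0,"roll": 0,"gripper": 5},
    {"x": 4.4,"y": -1.9,"z": 0,"roll": 0,"gripper": 5},
    {"x": 4.4,"y": -1.9,"z": 0,"roll": 0,"gripper": 5},
    {"x": 0,"y": 0,"z": 2,"roll": 0,"gripper": 5},
    {"x": 0,"y": 0,"z": 2,"roll": 0,"gripper": 5},
    {"x": 0,"y": 0,"z": 0,"roll": 0,"gripper": 5},
    {"x": 0,"y": 0,"z": 0,"roll": 0,"gripper": 5},
    {"x": 0,"y": 0,"z": 0,"roll": 0,"gripper": 5},
  ],
)

```text
clock: 34.5
ee_pos: [0.4587, 0.2328, 0.0673]
tool_rot: [0.706, 0.708, 0.001, 0.0]
contact_force: [0.1, 0.1, 0.3]
gripper_width: 0.0139
```

Emit:
step_arm(
  motion=[
    {"x": 0.1,"y": 0.15,"z": 2.5,"roll": 0,"gripper": 5},
    {"x": 0,"y": 0,"z": 2,"roll": 0,"gripper": 5},
    {"x": 0,"y": 0,"z": 0.7,"roll": 0,"gripper": 5},
    {"x": 0,"y": 0,"z": 0.2,"roll": 0,"gripper": 5},
    {"x": 0,"y": 0,"z": 0,"roll": 0,"gripper": 5},
    {"x": 0,"y": 0,"z": 0,"roll": 0,"gripper": 5},
  ],
)

```text
clock: 35.1
ee_pos: [0.4589, 0.2332, 0.0145]
tool_rot: [0.706, 0.708, -0.001, 0.0]
contact_force: [-5.0, -3.1, 12.2]
gripper_width: 0.0139
```

Emit:
step_arm(
  motion=[
    {"x": 0,"y": 0,"z": 0,"roll": 0,"gripper": 36},
    {"x": 0,"y": 0,"z": 0,"roll": 0,"gripper": 36},
    {"x": 0,"y": 0,"z": 0,"roll": 0,"gripper": 36},
    {"x": 0,"y": 0,"z": -3,"roll": 0,"gripper": 36},
    {"x": 0,"y": 0,"z": -5,"roll": 0,"gripper": 36},
    {"x": 0,"y": 0,"z": -5,"roll": 0,"gripper": 36},
    {"x": 0,"y": 3,"z": -4,"roll": 0,"gripper": 36},
    {"x": -2,"y": 4,"z": -1,"roll": 0,"gripper": 36},
    {"x": -2,"y": 0,"z": 0,"roll": 0,"gripper": 36},
    {"x": 0,"y": 0,"z": 0,"roll": 0,"gripper": 36},
    {"x": 0,"y": 0,"z": 0,"roll": 0,"gripper": 36},
  ],
)

```text
clock: 36.2
ee_pos: [0.5289, 0.1939, 0.1918]
tool_rot: [0.706, 0.708, -0.0, -0.001]
contact_force: [1.4, -0.7, 0.2]
gripper_width: 0.0307
```

```bash
python3 - <<'E'
from h import *
im,c=grab('wrist','w12'); s=get_state(); print(s['ee_pos'],s['tool_rot'],s['gripper_width'])
it,ct=grab('top','top6')
for t in tubes(it,ct,(170,155,219,241),.016): print(t)
p=[proj(c,[.5295+x*np.cos(.012)-y*np.sin(.012),.234+x*np.sin(.012)+y*np.cos(.012),.047]) for x,y in((.1,.048),(-.1,-.048))]; print(np.round(p))
cv2.imwrite('pics/c12.png',cv2.resize(im[60:330,120:440],(800,675))[:600])
HSV=cv2.cvtColor(it,cv2.COLOR_BGR2HSV);H,S,V=cv2.split(HSV)
m=((H>100)&(H<125)&(S>120)).astype(np.uint8);m[:140]=0;m[250:]=0;m[:,:225]=0;m[:,:]*=1;m[:,335:]=0
k=max(cv2.findContours(m,0,1)[0],key=cv2.contourArea);r=cv2.minAreaRect(k);print(r,ray(ct,*r[0],.008))
E
```

```text
[0.52854208 0.19425168 0.19163144] [ 7.05712313e-01  7.08498111e-01 -4.75112786e-04 -5.75712075e-04] 0.031044565081861257
{'px': array([201., 227.]), 'c': array([0.4573, 0.2117]), 'ang': 90.7, 'len': 0.0547, 'hue': 23, 'sz': array([ 6., 22.])}
[[414.  83.]
 [163. 207.]]
((298.5, 196.0), (90.0, 51.0), 90.0) [ 0.53804066 -0.02993601  0.008     ]
```

View pics/c12.png

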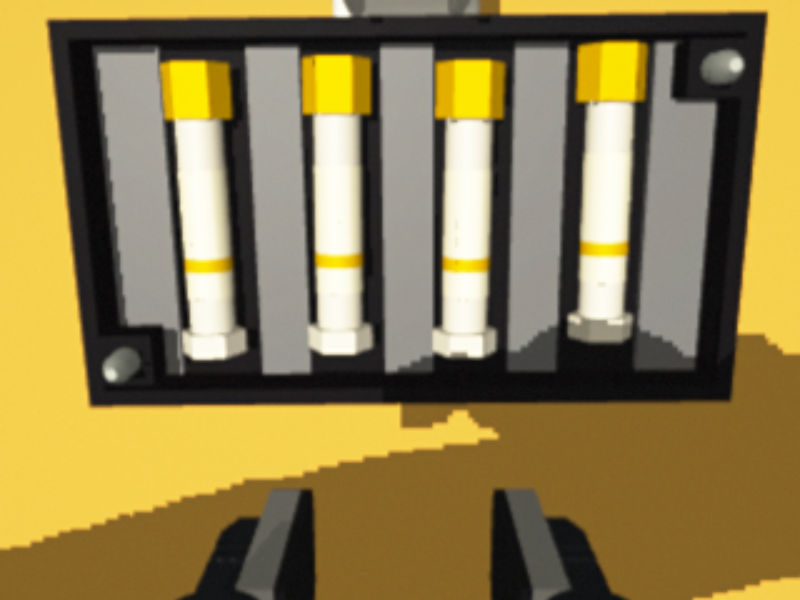

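```bash
python3 - <<'E'
from h import *
c=viewer.get_calibration('wrist'); im=cv2.imread('pics/w12.png')
f=lambda x,y:(x/2.5+120,y/2.5+60)
a,b=ray(c,*f(738,64),.046),ray(c,*f(113,370),.046); print('pins',a,b,(a+b)/2,np.linalg.norm(a-b),np.degrees(np.arctan2(*(a-b)[1::-1])-np.arctan2(96,200)))
g=cv2.cvtColor(im,cv2.COLOR_BGR2HSV)[...,2]; m=(g<90).astype(np.uint8); m[:60]=0;m[225:]=0;m[:,:132]=0;m[:,432:]=0
q=cv2.approxPolyDP(cv2.convexHull(max(cv2.findContours(m,0,1)[0],key=cv2.contourArea)),5,True)[:,0]; w=np.array([ray(c,*p,.029)[:2] for p in q]); print(q.tolist(),np.round(w,4).tolist(),w.mean(0))
E
```

```text
pins [0.62946725 0.28216516 0.046     ] [0.43082487 0.18410799 0.046     ] [0.53014606 0.23313658 0.046     ] 0.2215265296739855 0.6316314672740831
[[426, 66], [411, 220], [156, 221], [140, 68]] [[0.6425, 0.298], [0.6442, 0.1696], [0.4159, 0.1672], [0.4146, 0.2952]] [0.52927281 0.23250225]
```

Emit:
step_arm(
  motion=[
    {"x": -4.5,"y": 0.2,"z": 0,"roll": 0,"gripper": 60},
    {"x": -4.5,"y": 0.2,"z": 0,"roll": 0,"gripper": 60},
    {"x": -4.5,"y": 0.2,"z": 0,"roll": 0,"gripper": 60},
    {"x": -4.5,"y": 0.2,"z": 0,"roll": 0,"gripper": 60},
    {"x": -4.3,"y": 0.2,"z": 0,"roll": 0,"gripper": 60},
    {"x": 0,"y": 0,"z": 0,"roll": -0.14,"gripper": 60},
    {"x": 0,"y": 0,"z": 0,"roll": -0.14,"gripper": 60},
    {"x": 0,"y": 0,"z": 0,"roll": -0.14,"gripper": 60},
    {"x": 0,"y": 0,"z": 0,"roll": -0.14,"gripper": 60},
    {"x": 0,"y": 0,"z": 0,"roll": -0.14,"gripper": 60},
    {"x": 0,"y": 0,"z": 0,"roll": -0.14,"gripper": 60},
    {"x": 0,"y": 0,"z": 0,"roll": -0.14,"gripper": 60},
  ],
)

```text
clock: 37.5
ee_pos: [0.5396, -0.0277, 0.1917]
tool_rot: [0.286, 0.958, 0.0, -0.001]
contact_force: [-0.5, 0.4, -0.1]
gripper_width: 0.051
```

Emit:
step_arm(
  motion=[
    {"x": 0,"y": 0,"z": 0,"roll": -0.14,"gripper": 60},
    {"x": 0,"y": 0,"z": 0,"roll": -0.14,"gripper": 60},
    {"x": 0,"y": 0,"z": 0,"roll": -0.14,"gripper": 60},
    {"x": 0,"y": 0,"z": 0,"roll": -0.14,"gripper": 60},
    {"x": 0,"y": 0,"z": 0,"roll": -0.03,"gripper": 60},
    {"x": 0,"y": 0,"z": 3,"roll": 0,"gripper": 60},
    {"x": 0,"y": 0,"z": 0,"roll": 0,"gripper": 60},
    {"x": 0,"y": 0,"z": 0,"roll": 0,"gripper": 60},
  ],
)

```text
clock: 38.3
ee_pos: [0.5391, -0.0283, 0.1616]
tool_rot: [-0.001, 1.0, 0.0, -0.001]
contact_force: [-0.0, 0.8, 0.0]
gripper_width: 0.0512
```

```bash
python3 - <<'E'
from h import *
im,c=grab('wrist','w13'); s=get_state(); print(s['ee_pos'],s['tool_rot'],s['joint_pos'].round(2)); print(np.round(c['cam_to_world'],3))
E
```

```text
[ 0.54007318 -0.02851475  0.16253962] [-1.39068264e-03  9.99999005e-01  5.80848895e-05 -2.29664503e-04] [-0.17  0.18 -0.3   1.09  0.   -0.18]
[[-0.004  0.962  0.271  0.469]
 [ 1.     0.004  0.001 -0.028]
 [-0.     0.271 -0.962  0.304]
 [ 0.     0.     0.     1.   ]]
```

View pics/w13.png

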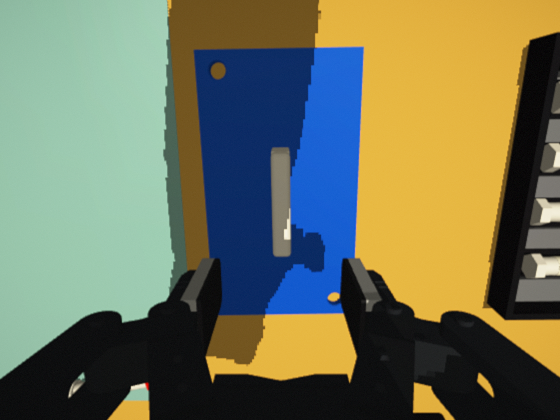

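```bash
python3 - <<'E'
from h import *
c=viewer.get_calibration('wrist'); im=cv2.imread('pics/w13.png'); H,S,V=cv2.split(cv2.cvtColor(im,cv2.COLOR_BGR2HSV))
blue=((H>100)&(H<125)&(S>120)).astype(np.uint8)
pts=[]
for x0,y0,x1,y1 in((205,58,232,84),(322,288,345,306)):
    m=np.argwhere(((H<40)&(S>100))[y0:y1,x0:x1])[:,::-1]+[x0,y0]; (u,v),r=cv2.minEnclosingCircle(m.astype(np.float32)); pts.append(ray(c,u,v,.006)); print(u,v,r)
a,b=pts; print(a,b,(a+b)/2,np.linalg.norm(a-b),np.degrees(np.arctan2(*(b-a)[1::-1])-np.arctan2(96,200)))
w=(S<60)&(V>90); q=np.zeros_like(blue); q[140:262,262:300]=w[140:262,262:300]
k=max(cv2.findContours(q,0,1)[0],key=cv2.contourArea); print(cv2.boundingRect(k)); p=np.argwhere(q)
for row in (152,200,245):
    cols=np.where(q[row])[0]; print(row,cols.min(),cols.max(),ray(c,(cols.min()+cols.max())/2,row,.05))
E
```

```text
217.51922607421875 70.36538696289062 7.784402370452881
334.5 296.5 6.670932292938232
[ 0.44074289 -0.07801105  0.006     ] [0.63782702 0.02255396 0.006     ] [ 0.53928496 -0.02772854  0.006     ] 0.221258840523741 1.3925965882226925
(271, 147, 20, 110)
152 271 289 [ 0.49899221 -0.02874841  0.05      ]
200 272 289 [ 0.53407835 -0.02825039  0.05      ]
245 273 290 [ 0.56947282 -0.02734251  0.05      ]
```

Emit:
step_arm(
  motion=[
    {"x": 0.07,"y": 0.05,"z": 4,"roll": -0.009,"gripper": 60},
    {"x": 0,"y": 0,"z": 4,"roll": 0,"gripper": 60},
    {"x": 0,"y": 0,"z": 3.5,"roll": 0,"gripper": 60},
    {"x": 0,"y": 0,"z": 2,"roll": 0,"gripper": 60},
    {"x": 0,"y": 0,"z": 0.2,"roll": 0,"gripper": 60},
    {"x": 0,"y": 0,"z": 0,"roll": 0,"gripper": 60},
    {"x": 0,"y": 0,"z": 0,"roll": 0,"gripper": 5},
    {"x": 0,"y": 0,"z": 0,"roll": 0,"gripper": 5},
    {"x": 0,"y": 0,"z": 0,"roll": 0,"gripper": 5},
    {"x": 0,"y": 0,"z": 0,"roll": 0,"gripper": 5},
    {"x": 0,"y": 0,"z": 0,"roll": 0,"gripper": 5},
  ],
  squeeze=90,
)

```text
clock: 39.45
ee_pos: [0.5412, -0.0285, 0.0272]
tool_rot: [-0.006, 1.0, -0.0, 0.002]
contact_force: [-0.3, 0.3, 6.1]
gripper_width: 0.0122
```

Emit:
step_arm(
  motion=[
    {"x": 0,"y": 0,"z": -2,"roll": 0,"gripper": 5},
    {"x": 0,"y": 0,"z": -3,"roll": 0,"gripper": 5},
    {"x": 0,"y": 0,"z": -3,"roll": 0,"gripper": 5},
    {"x": 0,"y": 0,"z": -2,"roll": 0,"gripper": 5},
    {"x": 0,"y": 0,"z": 0,"roll": 0,"gripper": 5},
    {"x": 0,"y": 0,"z": 0,"roll": 0,"gripper": 5},
    {"x": 0,"y": 0,"z": 0,"roll": 0,"gripper": 5},
  ],
)

```text
clock: 40.15
ee_pos: [0.5379, -0.0281, 0.1235]
tool_rot: [-0.006, 1.0, 0.0, -0.002]
contact_force: [-0.7, 0.3, -3.2]
gripper_width: 0.0121
```

```bash
python3 - <<'E'
from h import *
s=get_state(); im,c=grab('wrist','w14'); print(s['ee_pos'],s['tool_rot'],s['gripper_width'],s['contact_force'])
it,ct=grab('top','top7')
cv2.imwrite('pics/w14b.png',np.hstack([im[::,:],cv2.resize(it[130:260,150:345],(560,373),interpolation=cv2.INTER_CUBIC)[:420] if 0 else cv2.copyMakeBorder(cv2.resize(it[130:260,260:340],(240,390)),0,30,0,0,0)]))
E
```

```text
[ 0.53786849 -0.02806856  0.12349807] [-6.05668661e-03  9.99980231e-01  3.02543891e-04 -1.66208758e-03] 0.012143800735199856 [-0.74204712  0.31575793 -3.17687279]
```

View pics/w14b.png

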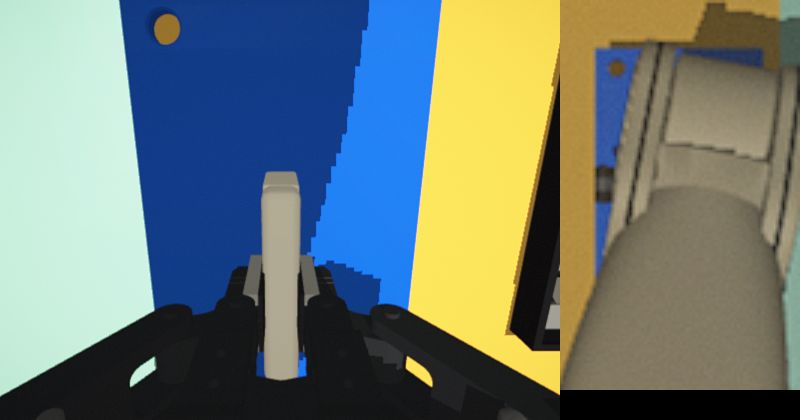

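```bash
python3 - <<'E'
from h import *
c=viewer.get_calibration('wrist'); im=cv2.imread('pics/w14.png'); H,S,V=cv2.split(cv2.cvtColor(im,cv2.COLOR_BGR2HSV)); s=get_state(); print(s['ee_pos'],s['tool_rot'])
m=np.argwhere(((H<40)&(S>100))[5:50,145:190])[:,::-1]+[145,5]; (u,v),r=cv2.minEnclosingCircle(m.astype(np.float32)); print(u,v,r)
p=ray(c,u,v,s['ee_pos'][2]-.0265+.004)
for yaw in(.0121,):
    R2=np.array([[np.cos(yaw),-np.sin(yaw)],[np.sin(yaw),np.cos(yaw)]])
    ctr=p[:2]-R2@[-.1,-.048]; print(p,'centre',ctr,'rel TCP',ctr-s['ee_pos'][:2])
# lid edges: left edge at rows 100,250 and right
b=((H>100)&(H<125)&(S>120))
for row in(100,200):
    cs=np.where(b[row])[0]; print(row,cs.min(),cs.max(),ray(c,(cs.min()+cs.max())/2,row,s['ee_pos'][2]-.0185))
E
```

```text
[ 0.53793129 -0.02809674  0.12338881] [-6.08105375e-03  9.99979853e-01  3.15033953e-04 -1.79284851e-03]
165.9906768798828 28.773292541503906 15.076772689819336
[ 0.43575673 -0.07717669  0.10088881] centre [ 0.53516863 -0.02797023] rel TCP [-0.00276267  0.00012651]
100 131 430 [ 0.46381518 -0.02864922  0.10488881]
200 142 419 [ 0.50823453 -0.0280513   0.10488881]
```

Emit:
step_arm(
  motion=[
    {"x": 0.05,"y": 4.35,"z": 0,"roll": 0,"gripper": 5},
    {"x": 0.05,"y": 4.35,"z": 0,"roll": 0,"gripper": 5},
    {"x": 0.05,"y": 4.35,"z": 0,"roll": 0,"gripper": 5},
    {"x": 0.05,"y": 4.35,"z": 0,"roll": 0,"gripper": 5},
    {"x": 0.05,"y": 4.35,"z": 0,"roll": 0,"gripper": 5},
    {"x": 0.05,"y": 4.3,"z": 0,"roll": 0,"gripper": 5},
    {"x": 0,"y": 0,"z": 0,"roll": 0,"gripper": 5},
    {"x": 0,"y": 0,"z": 0,"roll": 0,"gripper": 5},
    {"x": 0,"y": 0,"z": 0,"roll": 0,"gripper": 5},
    {"x": 0,"y": 0,"z": 0,"roll": 0,"gripper": 5},
  ],
)

```text
clock: 41.25
ee_pos: [0.533, 0.2308, 0.1247]
tool_rot: [-0.005, 1.0, -0.0, -0.001]
contact_force: [0.5, 0.2, -2.6]
gripper_width: 0.0121
```

```bash
python3 - <<'E'
from h import *
s=get_state(); im,c=grab('wrist','w15'); print(s['ee_pos'],s['tool_rot'],s['gripper_width'],s['contact_force'])
H,S,V=cv2.split(cv2.cvtColor(im,cv2.COLOR_BGR2HSV)); b=((H>100)&(H<125)&(S>120))
for row in(60,140,200):
    cs=np.where(b[row])[0]; print(row,cs.min(),cs.max(),ray(c,(cs.min()+cs.max())/2,row,s['ee_pos'][2]-.0185))
print('pin_b top px',proj(c,[.4308,.1841,.047]))
E
```

```text
[0.53300304 0.23080963 0.12467506] [-5.27938113e-03  9.99985825e-01 -3.22183606e-04 -6.11850566e-04] 0.012068511931292485 [ 0.51726812  0.15042693 -2.58058559]
60 126 434 [0.44298173 0.22994324 0.10617506]
140 135 425 [0.47594119 0.23032097 0.10617506]
200 142 419 [0.50338133 0.23086788 0.10617506]
pin_b top px [199.98212399  49.80733159]
```

View pics/w15.png

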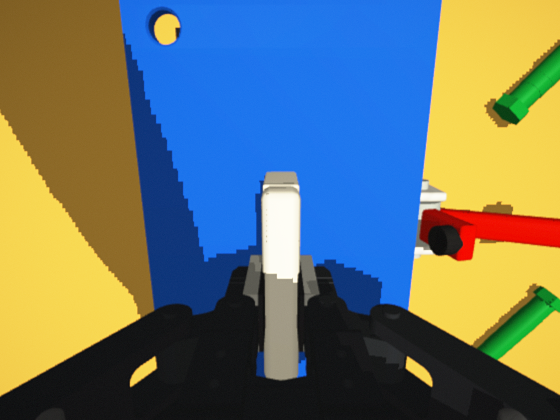

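Emit:
step_arm(
  motion=[
    {"x": 0.1,"y": 0.2,"z": 2,"roll": 0,"gripper": 5},
    {"x": 0,"y": 0,"z": 2,"roll": 0,"gripper": 5},
    {"x": 0,"y": 0,"z": 0.5,"roll": 0,"gripper": 5},
    {"x": 0,"y": 0,"z": 0,"roll": 0,"gripper": 5},
    {"x": 0,"y": 0,"z": 0,"roll": 0,"gripper": 5},
    {"x": 0,"y": 0,"z": 0,"roll": 0,"gripper": 5},
  ],
)

```text
clock: 41.9
ee_pos: [0.5333, 0.2339, 0.0814]
tool_rot: [-0.006, 1.0, -0.0, 0.001]
contact_force: [0.3, -0.8, -2.8]
gripper_width: 0.0122
```

Emit:
step_arm(
  motion=[
    {"x": 0,"y": 0,"z": 0.3,"roll": 0,"gripper": 5},
    {"x": 0,"y": 0,"z": 0.3,"roll": 0,"gripper": 5},
    {"x": 0,"y": 0,"z": 0.3,"roll": 0,"gripper": 5},
    {"x": 0,"y": 0,"z": 0,"roll": 0,"gripper": 5},
    {"x": 0,"y": 0,"z": 0,"roll": 0,"gripper": 5},
  ],
)

```text
clock: 42.4
ee_pos: [0.5321, 0.234, 0.0709]
tool_rot: [-0.006, 1.0, -0.0, -0.0]
contact_force: [-0.2, -1.3, -3.4]
gripper_width: 0.0122
```

Emit:
step_arm(
  motion=[
    {"x": 0,"y": 0,"z": 0.3,"roll": 0,"gripper": 5},
    {"x": 0,"y": 0,"z": 0.3,"roll": 0,"gripper": 5},
    {"x": 0,"y": 0,"z": 0,"roll": 0,"gripper": 5},
    {"x": 0,"y": 0,"z": 0,"roll": 0,"gripper": 5},
  ],
)

```text
clock: 42.8
ee_pos: [0.5324, 0.2338, 0.0649]
tool_rot: [-0.006, 1.0, -0.0, 0.0]
contact_force: [1.4, -3.1, -3.1]
gripper_width: 0.0125
```

Emit:
step_arm(
  motion=[
    {"x": 0,"y": -0.1,"z": 0.3,"roll": 0,"gripper": 5},
    {"x": 0,"y": 0,"z": 0.3,"roll": 0,"gripper": 5},
    {"x": 0,"y": 0,"z": 0.3,"roll": 0,"gripper": 5},
    {"x": 0,"y": 0,"z": 0,"roll": 0,"gripper": 5},
    {"x": 0,"y": 0,"z": 0,"roll": 0,"gripper": 5},
  ],
)

```text
clock: 43.3
ee_pos: [0.5323, 0.2334, 0.0563]
tool_rot: [-0.006, 1.0, 0.0, -0.0]
contact_force: [0.3, -0.3, -0.6]
gripper_width: 0.0121
```

Emit:
step_arm(
  motion=[
    {"x": 0,"y": 0,"z": 0.2,"roll": 0,"gripper": 5},
    {"x": 0,"y": 0,"z": 0.2,"roll": 0,"gripper": 5},
    {"x": 0,"y": 0,"z": 0,"roll": 0,"gripper": 5},
    {"x": 0,"y": 0,"z": 0,"roll": 0,"gripper": 5},
  ],
)

```text
clock: 43.7
ee_pos: [0.5324, 0.2334, 0.0562]
tool_rot: [-0.006, 1.0, 0.0, 0.0]
contact_force: [-9.8, -2.8, 21.2]
gripper_width: 0.0121
```

Emit:
step_arm(
  motion=[
    {"x": 0,"y": 0,"z": -0.3,"roll": 0,"gripper": 50},
    {"x": 0,"y": 0,"z": 0,"roll": 0,"gripper": 50},
    {"x": 0,"y": 0,"z": 0,"roll": 0,"gripper": 50},
    {"x": 0,"y": 0,"z": -3,"roll": 0,"gripper": 50},
    {"x": 0,"y": 0,"z": -5,"roll": 0,"gripper": 60},
    {"x": 0,"y": 0,"z": -5,"roll": 0,"gripper": 60},
    {"x": 0.05,"y": 4.4,"z": -2,"roll": 0,"gripper": 60},
    {"x": 0.05,"y": 4.4,"z": 0,"roll": 0,"gripper": 60},
    {"x": 0.05,"y": 4.4,"z": 0,"roll": 0,"gripper": 60},
    {"x": 0.05,"y": 4.4,"z": 0,"roll": 0,"gripper": 60},
    {"x": 0,"y": 0,"z": 0,"roll": 0.14,"gripper": 60},
    {"x": 0,"y": 0,"z": 0,"roll": 0.14,"gripper": 60},
  ],
)

```text
clock: 44.9
ee_pos: [0.5276, 0.4109, 0.204]
tool_rot: [0.135, 0.991, -0.0, -0.001]
contact_force: [0.2, -0.2, 0.5]
gripper_width: 0.0511
```

Emit:
step_arm(
  motion=[
    {"x": 0,"y": 0,"z": 0,"roll": 0.14,"gripper": 60},
    {"x": 0,"y": 0,"z": 0,"roll": 0.14,"gripper": 60},
    {"x": 0,"y": 0,"z": 0,"roll": 0.14,"gripper": 60},
    {"x": 0,"y": 0,"z": 0,"roll": 0.14,"gripper": 60},
    {"x": 0,"y": 0,"z": 0,"roll": 0.14,"gripper": 60},
    {"x": 0,"y": 0,"z": 0,"roll": 0.14,"gripper": 60},
    {"x": 0,"y": 0,"z": 0,"roll": 0.14,"gripper": 60},
    {"x": 0,"y": 0,"z": 0,"roll": 0.14,"gripper": 60},
    {"x": 0,"y": 0,"z": 0,"roll": 0.14,"gripper": 60},
    {"x": 0,"y": 0,"z": 0,"roll": 0.03,"gripper": 60},
    {"x": 0,"y": 0,"z": 0,"roll": 0,"gripper": 60},
    {"x": 0,"y": 0,"z": 0,"roll": 0,"gripper": 60},
  ],
)

```text
clock: 46.1
ee_pos: [0.528, 0.4091, 0.2046]
tool_rot: [0.702, 0.712, -0.0, -0.0]
contact_force: [-0.6, -0.5, 0.3]
gripper_width: 0.0512
```

```bash
python3 - <<'E'
from h import *
s=get_state(); im,c=grab('wrist','w16'); print(s['ee_pos'],s['tool_rot'],s['gripper_width'],s['contact_force'],s['joint_pos'].round(2))
H,S,V=cv2.split(cv2.cvtColor(im,cv2.COLOR_BGR2HSV)); m=((((H<8)|(H>172))&(S>150)&(V>60))).astype(np.uint8)
k=max(cv2.findContours(m,0,1)[0],key=cv2.contourArea); x,y,w,h=cv2.boundingRect(k); print(x,y,w,h)
for r in range(y,y+h,6):
    cs=np.where(m[r])[0]; print(r,cs.min(),cs.max(),ray(c,(cs.min()+cs.max())/2,r,.095)[:2].round(4),end=' | ')
it,ct=grab('top','top8'); H,S,V=cv2.split(cv2.cvtColor(it,cv2.COLOR_BGR2HSV)); b=((H>100)&(H<125)&(S>120)).astype(np.uint8); b[:140]=0;b[250:]=0;b[:,:150]=0;b[:,335:]=0
r=cv2.minAreaRect(np.argwhere(b)[:,::-1].astype(np.float32)); print('\nlid',r,ray(ct,*r[0],.037))
E
```

```text
[0.52803073 0.40909826 0.20462753] [ 7.02171809e-01  7.12007434e-01 -3.61830173e-04 -1.85046664e-04] 0.05115870077037595 [-0.63297482 -0.54589914  0.33804409] [0.56 0.37 0.04 1.25 0.   2.12]
261 191 41 96
191 263 300 [0.5276 0.422 ] | 197 262 301 [0.5277 0.4175] | 203 261 301 [0.5274 0.413 ] | 209 262 301 [0.5279 0.4085] | 215 262 300 [0.5276 0.4039] | 221 272 291 [0.528  0.3993] | 227 272 290 [0.5277 0.3946] | 233 272 290 [0.5278 0.3899] | 239 272 290 [0.5279 0.3851] | 245 273 290 [0.5283 0.3803] | 251 272 290 [0.528  0.3754] | 257 272 290 [0.5281 0.3705] | 263 273 290 [0.5285 0.3655] | 269 272 290 [0.5282 0.3605] | 275 272 289 [0.5279 0.3554] | 281 273 289 [0.5284 0.3503] | 
lid ((191.49998474121094, 197.49996948242188), (52.99999237060547, 92.99998474121094), 0.0) [0.52937938 0.23292359 0.037     ]
```

Emit:
step_arm(
  motion=[
    {"x": 0.2,"y": 0,"z": 4,"roll": 0,"gripper": 60},
    {"x": 0,"y": 0,"z": 4,"roll": 0,"gripper": 60},
    {"x": 0,"y": 0,"z": 3.5,"roll": 0,"gripper": 60},
    {"x": 0,"y": 0,"z": 1.9,"roll": 0,"gripper": 60},
    {"x": 0,"y": 0,"z": 0,"roll": 0,"gripper": 60},
    {"x": 0,"y": 0,"z": 0,"roll": 0,"gripper": 60},
    {"x": 0,"y": 0,"z": 0,"roll": 0,"gripper": 25},
    {"x": 0,"y": 0,"z": 0,"roll": 0,"gripper": 25},
    {"x": 0,"y": 0,"z": 0,"roll": 0,"gripper": 25},
    {"x": 0,"y": 0,"z": 0,"roll": 0,"gripper": 25},
  ],
  squeeze=50,
)

```text
clock: 47.2
ee_pos: [0.5283, 0.4121, 0.0738]
tool_rot: [0.702, 0.712, 0.001, -0.0]
contact_force: [-3.5, 0.2, 5.9]
gripper_width: 0.0293
```

Emit:
step_arm(
  motion=[
    {"x": -0.66,"y": 0,"z": -1.34,"roll": 0,"gripper": 25},
    {"x": -0.86,"y": 0,"z": -1.23,"roll": 0,"gripper": 25},
    {"x": -1.03,"y": 0,"z": -1.09,"roll": 0,"gripper": 25},
    {"x": -1.18,"y": 0,"z": -0.93,"roll": 0,"gripper": 25},
    {"x": -1.3,"y": 0,"z": -0.73,"roll": 0,"gripper": 25},
    {"x": -1.4,"y": 0,"z": -0.54,"roll": 0,"gripper": 25},
    {"x": -1.47,"y": 0,"z": -0.31,"roll": 0,"gripper": 25},
    {"x": -1.49,"y": 0,"z": -0.1,"roll": 0,"gripper": 25},
    {"x": 0,"y": 0,"z": 0,"roll": 0,"gripper": 25},
    {"x": 0,"y": 0,"z": 0,"roll": 0,"gripper": 25},
  ],
)

```text
clock: 48.2
ee_pos: [0.5295, 0.3181, 0.1358]
tool_rot: [0.702, 0.712, 0.001, -0.001]
contact_force: [-5.0, 1.7, 7.1]
gripper_width: 0.0289
```

```bash
python3 - <<'E'
from h import *
im,c=grab('wrist','w17'); s=get_state(); print(s['ee_pos'],s['gripper_width'],s['contact_force'])
E
```

```text
[0.52949378 0.31823628 0.13578401] 0.028723996655072814 [-4.52224205  1.76550678  6.4799406 ]
```

View pics/w17.png

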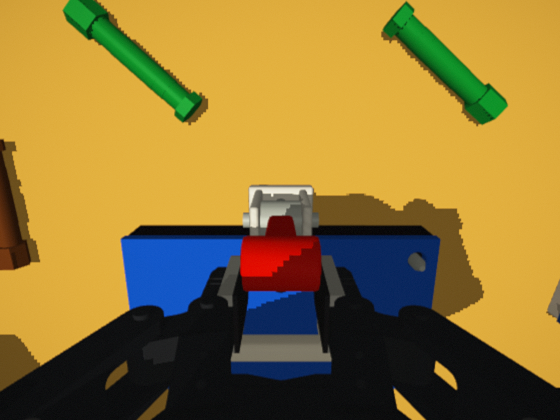

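Emit:
step_arm(
  motion=[
    {"x": -1.49,"y": 0,"z": 0.13,"roll": 0,"gripper": 25},
    {"x": -1.47,"y": 0,"z": 0.35,"roll": 0,"gripper": 25},
    {"x": -1.38,"y": 0,"z": 0.56,"roll": 0,"gripper": 25},
    {"x": -0.8,"y": 0,"z": 0.4,"roll": 0,"gripper": 25},
    {"x": 0,"y": 0,"z": 0,"roll": 0,"gripper": 25},
    {"x": 0,"y": 0,"z": 0,"roll": 0,"gripper": 60},
    {"x": 0,"y": 0,"z": 0,"roll": 0,"gripper": 60},
    {"x": 0,"y": 0,"z": 0,"roll": 0,"gripper": 60},
  ],
)

```text
clock: 49.05
ee_pos: [0.5305, 0.266, 0.1196]
tool_rot: [0.702, 0.712, 0.0, 0.0]
contact_force: [-1.1, -0.4, 0.3]
gripper_width: 0.0509
```

Lift straight up, back off toward the robot's side, and check.

Emit:
step_arm(
  motion=[
    {"x": 0,"y": 0,"z": -4,"roll": 0,"gripper": 60},
    {"x": 0,"y": 0,"z": -5,"roll": 0,"gripper": 60},
    {"x": -4,"y": 0,"z": -3,"roll": 0,"gripper": 60},
    {"x": -4.8,"y": 0,"z": 0,"roll": 0,"gripper": 60},
    {"x": -4.8,"y": 0,"z": 0,"roll": 0,"gripper": 60},
    {"x": -4.8,"y": 0,"z": 0,"roll": 0,"gripper": 60},
    {"x": -4.8,"y": 0,"z": 0,"roll": 0,"gripper": 60},
    {"x": -4.8,"y": 0,"z": 0,"roll": 0,"gripper": 60},
    {"x": 0,"y": 0,"z": 0,"roll": 0,"gripper": 60},
    {"x": 0,"y": 0,"z": 0,"roll": 0,"gripper": 60},
  ],
)

```text
clock: 50.05
ee_pos: [0.5339, -0.0151, 0.2396]
tool_rot: [0.703, 0.711, 0.0, 0.0]
contact_force: [0.0, -0.2, -0.7]
gripper_width: 0.051
```

```bash
python3 - <<'E'
from h import *
s=get_state(); print(s['ee_pos'],s['contact_force'])
it,ct=grab('top','top9'); sc,cs=grab('scene','scene9')
H,S,V=cv2.split(cv2.cvtColor(it,cv2.COLOR_BGR2HSV)); m=(((H<8)|(H>172))&(S>150)&(V>60)).astype(np.uint8); m[:140]=0;m[250:]=0;m[:,:95]=0;m[:,260:]=0
k=max(cv2.findContours(m,0,1)[0],key=cv2.contourArea); print('red bbox',cv2.boundingRect(k))
for a in(1.2,1.8,1.9): print(a,proj(ct,[.5288,.233+.085+.1*np.cos(a+.382),.05+.1*np.sin(a+.382)]).round(1),proj(cs,[.5288,.233+.085+.1*np.cos(a+.382),.05+.1*np.sin(a+.382)]).round(1))
b=((H>100)&(H<125)&(S>120)).astype(np.uint8); b[:140]=0;b[250:]=0;b[:,:150]=0;b[:,335:]=0
r=cv2.minAreaRect(np.argwhere(b)[:,::-1].astype(np.float32)); print('lid',r,ray(ct,*r[0],.037))
A=cv2.resize(it[110:262,90:480],(800,312),interpolation=cv2.INTER_CUBIC); B=cv2.resize(sc[150:290,60:480],(800,267),interpolation=cv2.INTER_CUBIC)
cv2.imwrite('pics/fin.png',np.vstack([A,B]))
E
```

```text
[ 0.53388485 -0.01507251  0.23955498] [ 0.00496598 -0.23975543 -0.69351087]
red bbox (157, 189, 21, 13)
1.2 [144.5 194.7] [410.1 167.7]
1.8 [171.7 195.5] [384.8 177.2]
1.9 [175.7 195.7] [381.  179.6]
lid ((191.49998474121094, 197.49996948242188), (52.99999237060547, 92.99998474121094), 0.0) [0.52937938 0.23292359 0.037     ]
```

View pics/fin.png

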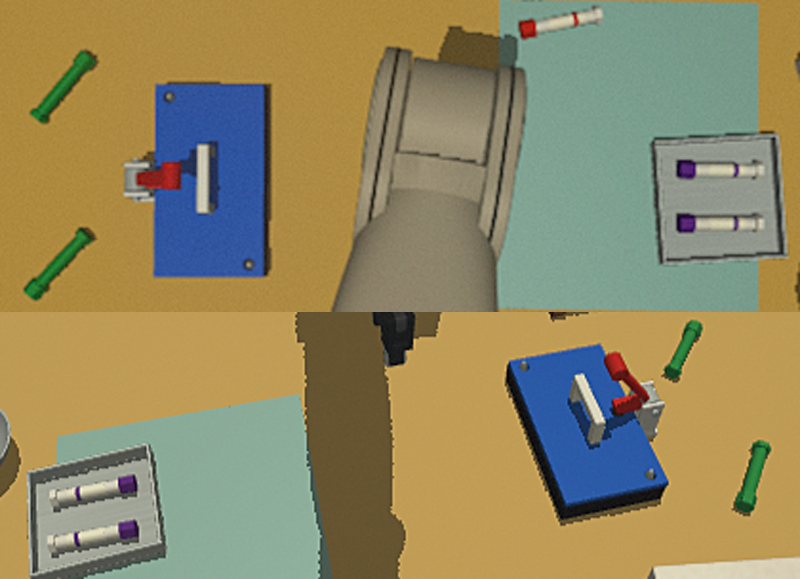

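```bash
python3 -c "
from plant import env; print(env.finish_job())"
```

```text
the job is handed in; nothing more can be done
None
```

I carried out the whole job and handed it in, at about 50 s of the 210 s allowed. The hand-in gives no verdict.

**What I did**
- Laid both purple-capped tubes in the steel tray.
- Laid the four yellow-capped tubes, one in each trough.
- Fitted the lid over both pins and pressed it home. It stopped firmly under about 21 N.
- With the lid on, pinched the lever knob and carried it over the high point to its closed position.
- Left the red-capped tube and the brown and green look-alikes alone.

**What the last checks showed**
- **Tubes:** The purple tubes lie flat in the tray. The yellow tubes were flat in their troughs when last seen before the lid went on. The one in trough 3 lies about 6–8 mm towards the +y wall, but inside the trough.
- **Lid:** The pins show through both holes. The lid centre measures (0.529, 0.233) m, within about 1 mm of the carrier's centre.
- **Lever:** The knob sits where a closed lever should be, at about 1.8 rad, with its nose on the lid.
- **Faults:** No check failed. My first pinch on a purple tube rode up too high, so I opened the jaws and gripped again lower.

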